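# Square a price strip in the trimmer and hold the clamp down

## Task

Get the yellow shelf-price strip ready to be cut in the guillotine trimmer: lay it flat on the grey bed with its marked end through under the hold-down bar, one long edge flush along the far rail, and the black line on the strip exactly over the cutting edge at the side of the bed. Only then press the hold-down bar on its black grip until it clamps the strip with about 10 N, and finish while still holding it down so that a colleague can bring the blade down. Do not move the raised blade arm, and leave the can, the stapler and the jar where they stand.

Things in the scene. Friction and masses are not known exactly. Their poses are not given: they have to be found in the camera images.
- rail (a point): Foot of the near face of the trimmer's aluminium squaring rail, on the bed top (22 mm above the counter), half-way along the bed's width. x points into the rail, y along it away from the blade, z up. Rail 8 mm high, 15 mm thick, from y = +140 to -130 mm. The grey bed (fixed) reaches 280 mm in front of the rail face (-x) and 140 mm to either side; the strip goes in from the +y side.
- cut_edge (a point): Point on the cutting edge (steel edge of the bed on its -y side) at the height of the bed top, 22.5 mm in front of the rail face. Same axes as rail; the edge runs along x. Beyond it (-y) there is nothing under the strip.
- hold_bar (a joint): Travel of the hold-down bar in m: 0 up at rest, grows as it is pressed straight down, stop at 0.018. Return springs push up with 2 N at 0 plus 0.25 N per mm. The foam touches the strip lying on the bed at about 0.008; from there it adds 2 N of clamping force per mm, so 0.013 clamps the strip with about 10 N (about 15 N of push in all).
- press_grip (a point): Centre of the flat top of the black press grip, 58 mm above the bed when up; moves with the bar. Axes as rail. Grip 110 (x) by 34 (y) mm, 22 mm above the bar. The aluminium bar, 40 mm wide, runs along x over the whole bed, 10 to 50 mm inside the cutting edge, underside 24 mm above the bed. A clear finger guard, 2 mm higher than the grip, stands 19 to 22 mm to -y of this point.
- foam: Black foam-rubber pressure strip under the hold-down bar, 245 x 30 mm, which bears on the price strip; origin at the centre of its underside, 14 mm above the bed when the bar is up.
- strip_center (a point): Centre of the yellow shelf-price strip, stiff foam board 300 mm (x) by 45 mm (y) by 6 mm thick (z), about 40 g, loose, lying flat on the counter at the start, well to the robot's left of the trimmer. x points along it to the marked end; z up.
- strip_mark (a point): The black line across the strip, 100 mm from its centre along its x and 50 mm from its marked end; the point is at mid-width and mid-thickness. Same axes as strip_center.
- strip: The same strip: origin at the centre of its underside, 3 mm below strip_center.
- blade_mid (a point): Point on the raised steel and blue blade arm, 140 mm from its hinge. The arm with its black handle is 440 mm long, hinged at the far corner of the bed behind the rail on the blade side, and stands upright or a little past it, just outside the cutting edge. It stays up by friction only.
- blade_arm (a joint): Angle of the blade arm in rad: 0 down, grows upward; starts upright or leaning a little back, between 1.58 and 1.75.
- can: Red drinks can, 66 mm across, 122 mm high, upright; origin at the centre of its underside.
- stapler: Blue and black stapler, 135 x 36 mm, 44 mm high; origin at the centre of its underside, x along it.
- jar: Amber jar with red lid, 84 mm across, 115 mm high, upright; origin at the centre of its underside.

How it is judged:
By the outcome, as a careful person would: the job done as asked, in the order asked, and still so for the second after the job is handed in, while the arm keeps its last pose, push and grip.
It also fails if it takes over 70 s, if anything falls off the work surface, if the arm or the gripper's body presses on something with over 40 N, if the wrist force passes 120 N, or if a joint passes its speed limit or range.

## Robot

A 7-joint arm with a two-finger parallel gripper is mounted at the origin on the work surface. World frame = base frame: x ahead of the robot, y to its left, z up, the work surface at z = 0. Lengths are in mm, angles in degrees, forces in N, time in s.
With the tool pointing down it reaches from about 425 to 825 mm from the base axis. Payload 3.6 kg.
Tool frame: the origin (TCP) lies between the finger pads; the fingertips stand env.tips_ahead ahead of it and the grasp point (between the pads) lies 3 mm ahead of it (env.tips_ahead is the distance from the TCP to the fingertips, in mm); z points along the fingers, y is the line along which they close (so a half turn about z gives the same grasp; the last joint's range is limited). The gripper opens to 85 mm and grips with 20 to 120 N. Pads are 22 mm wide; open, the fingers measure 114 mm over their backs; the gripper's body (76 mm by 85 mm) begins 54 mm behind the grasp point. The pads swing forward as they close: fully open they stand 13 mm farther back than shut.
Start: joints at [63.283, 35.231, -0.722, 81.555, 0.464, 63.22, -2.315], TCP at [276.75, -588.111, 253.297] pointing down, gripper open.
Joint ranges: [-178.69, 178.69], [-17.37, 117.87], [-77.05, 75.6], [15.02, 138.74], [-78.02, 258.01], [0.78, 113.62], [-162.83, 162.83]. Speed limits (degrees/s): [159.86, 159.86, 180, 180, 180, 180, 180].

## Interface

Orientations are given as [roll, pitch, yaw] about the fixed x, y, z axes, in that order (R = Rz(yaw) Ry(pitch) Rx(roll)).
In Python, from rig import env gives the robot as it stands.
- The arm moves only by the tool servo_tool, never from a script. Its argument "moves" is text: rows parted by semicolons, each of 7 numbers parted by spaces: the finger opening in mm, from 0 to 85.4, then the shift along the tool's x, y, z in mm, then the turn, a rotation vector about the tool's x, y, z in rad. A call has 1 to 5 rows; each row shifts and turns the commanded pose from where the row before left it, along the tool's axes as they then stand; what a row does not reach is not made up. A row lasts 1/8 s, in which the tool goes at most 62.5 mm and 10.7 degrees, less where a joint would pass 70% of its speed; a pose out of reach is approached as far as the arm can. A call with a gripper value outside its range is refused whole. The fingers move at their own pace and stop on an object; "squeeze" is the grip in N (left out, the last holds). Time passes only in rows, so rows that do not move let the fingers close. It gives the time, the measured TCP pose, the force, the opening and the grip force at its end, in the units of the state.
- env.get_state(): the state, without advancing time (a new reading comes with each control period).
- env.get_image(name): name is "scene" or "top" or "wrist"; returns the picture (480x640x3 uint8, blue, green, red); there is no depth.
- env.camera_info(name): a dict with "fov_y" (degrees; the focal length in pixels is half the picture's height over the tangent of half this angle, whatever the lens; pixels are square), "cx", "cy" (the principal point, pixels), "dist" ([k1, k2, p1, p2, k3] as OpenCV has them; the pictures are not rectified), "R" (3x3) and "t" (3): a world point X has camera coordinates R X + t; the wrist camera has in their place "hand_eye" (4x4, takes a point from camera to tool coordinates, whose origin is the TCP and whose axes are the flange's). Camera axes: x right, y down, z forward; pixel columns grow to the right and rows downward; lengths in mm; the calibration is good to about 2 mm. A picture is of the moment at which its call begins: read the wrist's pose just before it. camera_info takes no time and is no camera call.
- env.hand_in(): hands the job in; it is judged then, once.
The state is a dict: "time_s": time; "q": joint angles; "joint_velocities": joint speeds; "effort": joint torques, N m; "eef_pos": TCP position; "tcp_rot": TCP orientation; "force": force on the tool from outside, world axes, zero at the start; "wrist_torque": the same for the moment, N m; "finger_gap": finger opening in mm; "grasp_force": force on a finger pad.
Only numpy, scipy, OpenCV 4.12 (cv2) and the standard library are available. Lean on these libraries where they do the work, as an engineer would, in place of code of your own. Each camera call takes 0.05 s, during which the arm holds its last target. There are 200 camera calls.

## Working session

There is one attempt and no reset: what is moved stays moved. The work goes in short steps, Python scripts to look and compute and a tool call to move; the robot and the scene stay as the last step left them, time stands still between calls to the robot, and variables do not carry over. Pictures are saved under pics/ and viewed, at most 10 in all, crops included, and the job is handed in when it is done.

Besides the shell and the picture viewer there is one more tool, called as a command line: name --argument value ..., lists and objects as JSON in quotes. servo_tool: Moves the arm, as the interface text tells. Its arguments: {"type":"object","properties":{"moves":{"type":"string"},"squeeze":{"type":"number"}},"required":["moves"]}

```bash
mkdir -p pics; ls; python3 - <<'E'
from rig import env
import cv2
print(env.get_state(), env.tips_ahead)
for n in ("scene","top"):
    cv2.imwrite(f"pics/{n}0.png",env.get_image(n)); print(n,env.camera_info(n))
print(env.camera_info("wrist"))
E
```

```text
pics
{'time_s': 0.0, 'q': array([63.28364703, 35.29199081, -0.72303333, 81.64278305,  0.46364204,
       63.21891531, -2.31379861]), 'joint_velocities': array([-0.0366703 ,  0.00664865,  0.04175869, -0.09808559,  0.07346197,
        0.06260622,  0.01372908]), 'effort': array([ 3.10180594e-04, -4.69213951e+01,  2.59109633e-01, -1.71034205e+01,
        9.90951725e-03,  9.74135968e-03, -1.51513797e-05]), 'eef_pos': array([ 276.44240156, -587.49154357,  252.09856242]), 'tcp_rot': array([-1.79849182e+02,  1.72702888e-03,  2.52027272e+01]), 'force': array([-0.20168884,  0.29187134, -0.34707914]), 'wrist_torque': array([ 0.00046255, -0.04877287,  0.03063673]), 'grasp_force': 0.0, 'finger_gap': 85.57215333055593} 22.0
scene {'fov_y': 51.86095575326496, 'cx': 325.9513689169285, 'cy': 236.00720760220764, 'dist': array([0.00974761, 0.        , 0.        , 0.        , 0.        ]), 'R': array([[ 0.08487973,  0.9963791 , -0.00491036],
       [ 0.77219285, -0.06889457, -0.63164209],
       [-0.62969328,  0.04982187, -0.77524458]]), 't': array([-100.59501484, -407.4980781 , 1890.05465006])}
top {'f
[... 180 characters left out ...]
212 , -0.99983301,  0.00841559],
       [-0.99921231, -0.01651484, -0.03608347],
       [ 0.03621643, -0.00782365, -0.99931334]]), 't': array([  43.51251382,  572.75045299, 1615.22800265])}
{'fov_y': 59.23553364598588, 'cx': 315.1785813319394, 'cy': 244.29405857702614, 'dist': array([-0.0580436,  0.       ,  0.       ,  0.       ,  0.       ]), 'hand_eye': array([[-1.32420777e-03, -9.59128704e-01, -2.82967092e-01,
         7.17922953e+01],
       [ 9.99998684e-01, -1.00473090e-03, -1.27414032e-03,
         8.99219101e-01],
       [ 9.37758773e-04, -2.82968407e-01,  9.59128772e-01,
        -1.20841890e+02],
       [ 0.00000000e+00,  0.00000000e+00,  0.00000000e+00,
         1.00000000e+00]])}
```

View pics/scene0.png

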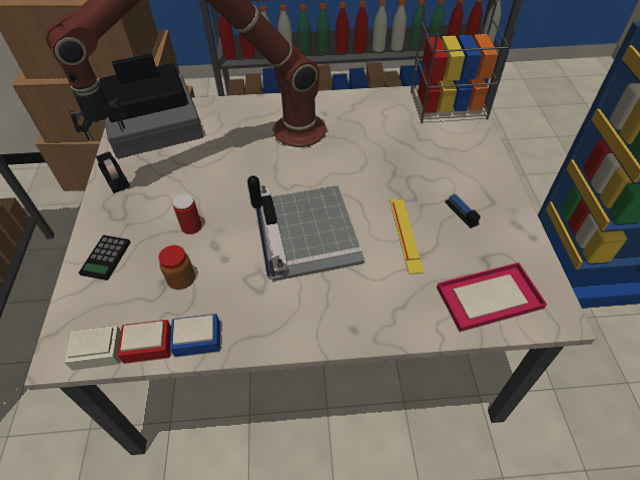

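View pics/top0.png

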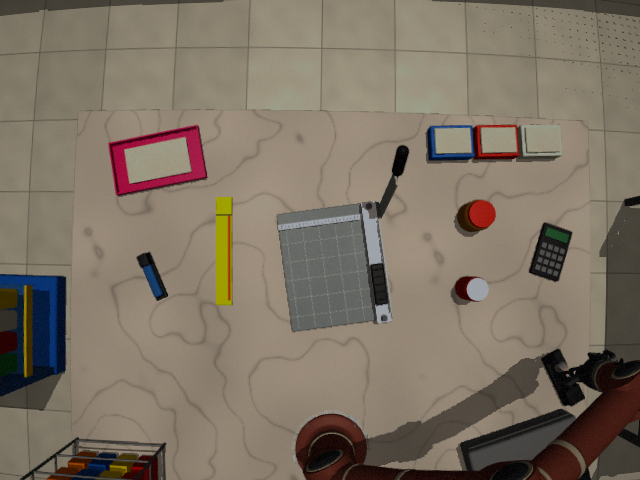

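The scene view shows the trimmer in the middle, with its blade side at the image left (robot's right) and the yellow strip at (405,236). In the top view the strip runs from (224,197) to (224,304) with its mark near row 214. The bed spans roughly (277..390, 205..330), with the rail along its upper edge and the press grip at (378,285).

```bash
cat > h.py <<'E'
from rig import env
import numpy as np, cv2
from scipy.spatial.transform import Rotation as Ro
def cam(n):
    s=env.get_state(); c=env.camera_info(n); im=env.get_image(n)
    f=240/np.tan(np.radians(c["fov_y"])/2); K=np.array([[f,0,c["cx"]],[0,f,c["cy"]],[0,0,1]])
    if n=="wrist":
        T=np.eye(4); T[:3,:3]=Ro.from_euler("xyz",s["tcp_rot"],degrees=True).as_matrix(); T[:3,3]=s["eef_pos"]
        W=T@np.array(c["hand_eye"]); R=W[:3,:3].T; t=-R@W[:3,3]
    else: R,t=np.array(c["R"]),np.array(c["t"])
    return im,(K,np.array(c["dist"]),R,t)
def ray(c,px,z):
    K,d,R,t=c; p=cv2.undistortPoints(np.array(px,float).reshape(-1,1,2),K,d)[:,0]
    v=np.c_[p,np.ones(len(p))]@R; o=-R.T@t
    return o+v*((z-o[2])/v[:,2])[:,None]
def proj(c,X): return cv2.projectPoints(np.array(X,float).reshape(-1,1,3),cv2.Rodrigues(c[2])[0],c[3],c[0],c[1])[0][:,0]
def yellow(im,amin=100):
    h=cv2.cvtColor(im,cv2.COLOR_BGR2HSV); m=cv2.inRange(h,(22,120,90),(38,255,255))
    return m
def biggest(m):
    cs=cv2.findContours(m,cv2.RETR_EXTERNAL,cv2.CHAIN_APPROX_NONE)[0]; return max(cs,key=cv2.contourArea)
E
python3 - <<'E'
from h import *
im,c=cam("top")
m=yellow(im); m[:, :200]=0; m[:,250:]=0
m=cv2.morphologyEx(m,cv2.MORPH_CLOSE,np.ones((9,9)))
b=biggest(m); P=ray(c,b[:,0],6)
r=cv2.minAreaRect(P[:,:2].astype(np.float32)); print(r, cv2.boxPoints(r))
print(ray(c,[(224,197),(224,214)],6))
print("bed px",ray(c,[(277,217),(293,331),(362,205),(390,320)],22), ray(c,[(378,285)],80))
E
```

```text
((548.4202270507812, 305.1915283203125), (296.9057312011719, 42.266021728515625), 1.233046054840088) [[399.54697 323.12506]
 [400.4565  280.86884]
 [697.29346 287.258  ]
 [696.3839  329.51422]]
[[696.66444707 307.08218567   6.        ]
 [649.24470527 305.87579093   6.        ]]
bed px [[ 641.84601546  157.42622401   22.        ]
 [ 330.96938526  108.33335432   22.        ]
 [ 678.88362966  -75.22560933   22.        ]
 [ 364.5895795  -156.74327682   22.        ]] [[ 462.03562312 -115.35840675   80.        ]]
```

servo_tool --moves "85 37.6 -37.6 0 0 0 0;85 37.6 -37.6 0 0 0 0;85 37.6 -37.6 0 0 0 0;85 37.6 -37.6 0 0 0 0;85 37.6 -37.6 0 0 0 0"

```text
time_s: 0.78
eef_pos: [367.2, -336.2, 253.2]
tcp_rot: [-180.0, -0.0, 25.2]
force: [0.9, -0.1, 1.0]
finger_gap: 85.2
grasp_force: 0.0
```

servo_tool --moves "85 37.6 -37.6 0 0 0 0;85 37.6 -37.6 0 0 0 0;85 37.6 -37.6 0 0 0 0;85 37.6 -37.6 0 0 0 0;85 37.6 -37.6 0 0 0 0"

```text
time_s: 1.4
eef_pos: [457.2, -86.2, 253.3]
tcp_rot: [180.0, -0.0, 25.2]
force: [0.9, -0.9, -0.1]
finger_gap: 84.8
grasp_force: 0.0
```

servo_tool --moves "65 37 -54 0 0 0 0;65 37 -54 0 0 0 0;65 37 -54 0 0 0 0;65 37 -54 0 0 0 0;65 37 -54 0 0 0 0"

```text
time_s: 2.02
eef_pos: [507.0, 222.4, 253.2]
tcp_rot: [180.0, 0.0, 25.2]
force: [1.5, -0.8, -0.4]
finger_gap: 64.9
grasp_force: 0.0
```

servo_tool --moves "60 37 -54 0 0 0 0;60 0 0 0 0 0 -0.18;60 0 0 0 0 0 -0.18;60 0 0 0 0 0 -0.18;60 0 0 0 0 0 -0.18"

```text
time_s: 2.65
eef_pos: [516.7, 282.2, 252.9]
tcp_rot: [-180.0, 0.0, 66.8]
force: [0.1, -0.4, 0.6]
finger_gap: 59.8
grasp_force: 0.0
```

servo_tool --moves "60 0 0 0 0 0 -0.18;60 0 0 0 0 0 -0.18;60 0 0 0 0 0 -0.18;60 0 0 0 0 0 -0.18;60 0 0 0 0 0 -0.18"

```text
time_s: 3.28
eef_pos: [516.8, 282.0, 253.0]
tcp_rot: [-180.0, 0.0, 118.3]
force: [0.6, -0.1, 0.2]
finger_gap: 60.0
grasp_force: 0.0
```

servo_tool --moves "60 0 0 0 0 0 -0.18;60 0 0 0 0 0 -0.18;60 0 0 0 0 0 -0.18;60 0 0 0 0 0 -0.18;60 0 0 0 0 0 -0.18"

```text
time_s: 3.9
eef_pos: [516.9, 282.0, 252.9]
tcp_rot: [-180.0, -0.0, 169.9]
force: [0.7, 0.0, 0.3]
finger_gap: 60.2
grasp_force: 0.0
```

servo_tool --moves "60 0 0 0 0 0 -0.18;60 0 23 0 0 0 -0.015;60 0 0 0 0 0 0"

```text
time_s: 4.28
eef_pos: [516.1, 306.7, 253.1]
tcp_rot: [179.9, -0.1, -179.1]
force: [-0.6, 0.1, -0.3]
finger_gap: 59.9
grasp_force: 0.0
```

```bash
python3 - <<'E'
from h import *
im,c=cam("wrist"); cv2.imwrite("pics/w1.png",im)
m=yellow(im); m=cv2.morphologyEx(m,cv2.MORPH_CLOSE,np.ones((9,9)))
P=ray(c,biggest(m)[:,0],6); r=cv2.minAreaRect(P[:,:2].astype(np.float32)); print(r)
print(env.get_state()["eef_pos"],env.get_state()["tcp_rot"],env.get_state()["q"])
E
```

```text
((549.6246337890625, 305.02398681640625), (299.1523742675781, 44.881614685058594), 1.100746750831604)
[516.54725806 305.49716885 253.0555116 ] [-1.79969714e+02 -3.97556146e-02 -1.79186147e+02] [ -3.56466699  38.90299279 -51.45258295  89.320673    32.08445118
  67.58246921  29.45143846]
```

View pics/w1.png

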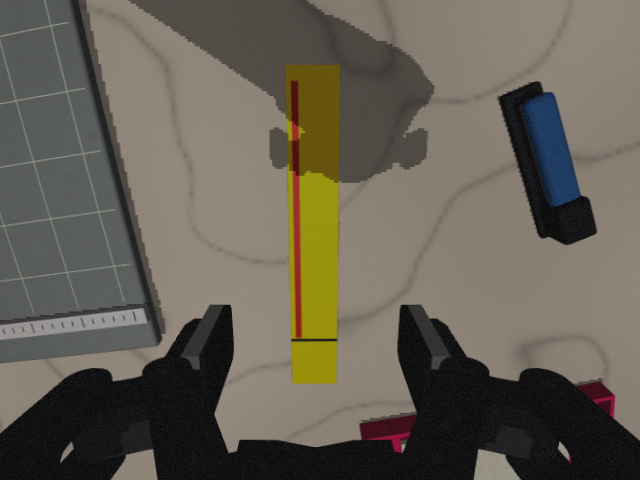

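The wrist view shows the strip running from (313,65) to (315,383). The black line is at row 340, near the far end, and the fingers straddle the strip.

servo_tool --moves "56 -8.5 -1 50 0 0 0;56 0 0 50 0 0 0;56 0 0 50 0 0 0;56 0 0 50 0 0 0;56 0 0 20 0 0 0"

```text
time_s: 4.95
eef_pos: [524.6, 301.8, 30.4]
tcp_rot: [-179.7, -0.2, -179.3]
force: [0.5, 0.5, -0.2]
finger_gap: 55.7
grasp_force: 0.0
```

servo_tool --moves "56 0 0 4 0 0 0;56 0 0 2 0 0 0;56 0 0 2 0 0 0;56 0 0 0 0 0 0"

```text
time_s: 5.45
eef_pos: [526.0, 304.7, 26.4]
tcp_rot: [180.0, 0.1, -179.3]
force: [0.0, 0.5, -0.3]
finger_gap: 56.4
grasp_force: 0.0
```

servo_tool --moves "52 0 0 2 0 0 0;52 0 0 1 0 0 0;52 0 0 0 0 0 0"

```text
time_s: 5.82
eef_pos: [525.4, 304.4, 22.2]
tcp_rot: [-180.0, -0.0, -179.2]
force: [0.6, -0.1, 0.4]
finger_gap: 51.9
grasp_force: 0.0
```

servo_tool --moves "52 0 0 1 0 0 0;52 0 0 1 0 0 0;52 0 0 0 0 0 0"

```text
time_s: 6.2
eef_pos: [525.4, 304.4, 20.2]
tcp_rot: [-180.0, -0.0, -179.2]
force: [-0.3, -0.2, -0.4]
finger_gap: 52.1
grasp_force: 0.0
```

servo_tool --moves "52 0 0 1 0 0 0;52 0 0 0 0 0 0"

```text
time_s: 6.45
eef_pos: [525.4, 304.4, 19.3]
tcp_rot: [-180.0, -0.0, -179.2]
force: [-0.4, -0.7, 0.4]
finger_gap: 51.8
grasp_force: 0.0
```

servo_tool --moves "52 0 0 1 0 0 0;52 0 0 0 0 0 0"

```text
time_s: 6.7
eef_pos: [525.5, 304.6, 18.8]
tcp_rot: [180.0, 0.0, -179.2]
force: [-0.6, -0.5, 3.3]
finger_gap: 52.0
grasp_force: 1.7
```

servo_tool --moves "52 0 0 1 0 0 0;52 0 0 0 0 0 0"

```text
time_s: 6.95
eef_pos: [525.5, 304.6, 18.8]
tcp_rot: [-180.0, 0.1, -179.2]
force: [-1.7, -2.7, 9.6]
finger_gap: 51.8
grasp_force: 4.5
```

servo_tool --moves "52 0 0 -4 0 0 0;40 0 0 0 0 0 0;40 0 0 0 0 0 0;40 0 0 0 0 0 0;40 0 0 0 0 0 0" --squeeze 30

```text
time_s: 7.58
eef_pos: [525.8, 304.8, 22.0]
tcp_rot: [180.0, 0.1, -179.2]
force: [-1.5, -1.4, 5.7]
finger_gap: 43.8
grasp_force: 30.1
```

servo_tool --moves "40 0 0 0 0 0 0;40 0 0 -20 0 0 0;40 0 0 -40 0 0 0;40 0 0 -40 0 0 0;40 0 0 0 0 0 0"

```text
time_s: 8.2
eef_pos: [526.9, 306.6, 125.7]
tcp_rot: [179.7, 0.3, -179.2]
force: [0.7, -0.2, 0.5]
finger_gap: 43.8
grasp_force: 30.9
```

```bash
python3 - <<'E'
from h import *
im,c=cam("wrist"); cv2.imwrite("pics/w2.png",im)
s=env.get_state(); print(s["eef_pos"],s["tcp_rot"],s["finger_gap"])
im,c=cam("scene"); cv2.imwrite("pics/s2.png",cv2.resize(im[120:360,180:500],(800,600)))
E
```

```text
[526.07501018 305.12522777 123.42085508] [ 1.79880779e+02  1.70290626e-01 -1.79247310e+02] 43.48502832743819
```

View pics/s2.png

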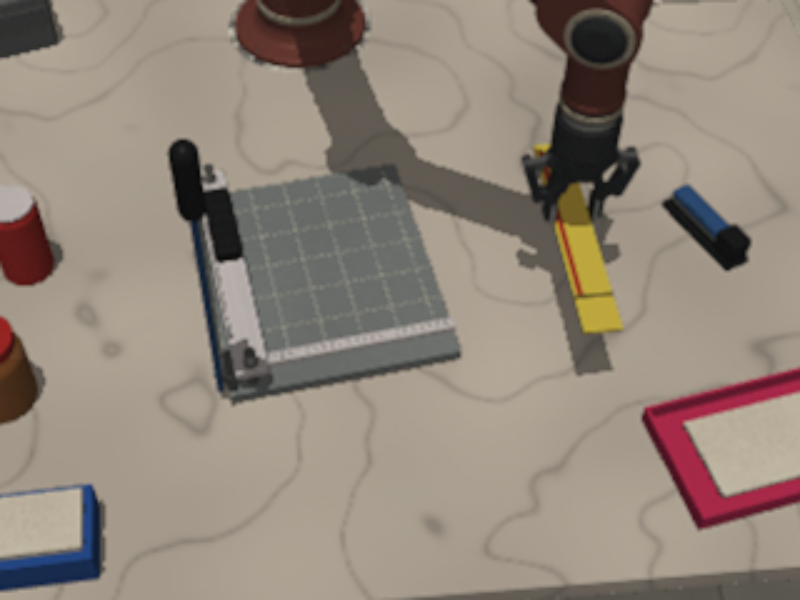

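The scene shows the strip held level in the gripper, with its marked end pointing away from the robot and the black line at crop (597,294).

servo_tool --moves "40 0 0 -40 0 0 0.178;40 0 0 -40 0 0 0.178;40 0 0 0 0 0 0.178;40 0 0 0 0 0 0.178;40 0 0 0 0 0 0.178"

```text
time_s: 8.93
eef_pos: [524.8, 303.5, 199.7]
tcp_rot: [-179.8, -0.0, 129.4]
force: [0.0, 0.6, -0.2]
finger_gap: 43.6
grasp_force: 30.9
```

servo_tool --moves "40 0 0 0 0 0 0.178;40 0 0 0 0 0 0.178;40 0 0 0 0 0 0.178;40 -45 8 0 0 0 0;40 -45 8 0 0 0 0"

```text
time_s: 9.55
eef_pos: [555.0, 217.3, 199.7]
tcp_rot: [-179.8, 0.1, 99.3]
force: [0.2, 0.4, -0.3]
finger_gap: 43.7
grasp_force: 30.9
```

servo_tool --moves "40 -45 8 0 0 0 0;40 -45 8 0 0 0 0;40 0 0 0 0 0 0;40 0 0 0 0 0 0"

```text
time_s: 10.05
eef_pos: [584.9, 132.1, 200.2]
tcp_rot: [-179.8, -0.0, 99.2]
force: [0.0, 0.2, -0.1]
finger_gap: 43.1
grasp_force: 30.9
```

```bash
python3 - <<'E'
from h import *
im,c=cam("wrist"); cv2.imwrite("pics/w3.png",cv2.resize(im,(800,600)))
s=env.get_state(); print(s["eef_pos"],s["tcp_rot"],s["finger_gap"])
np.savez("w3.npz",im=im,K=c[0],d=c[1],R=c[2],t=c[3])
E
```

```text
[584.75136837 133.20254892 200.55852504] [-1.79886855e+02 -7.23583455e-02  9.92823650e+01] 43.380765260360874
```

View pics/w3.png

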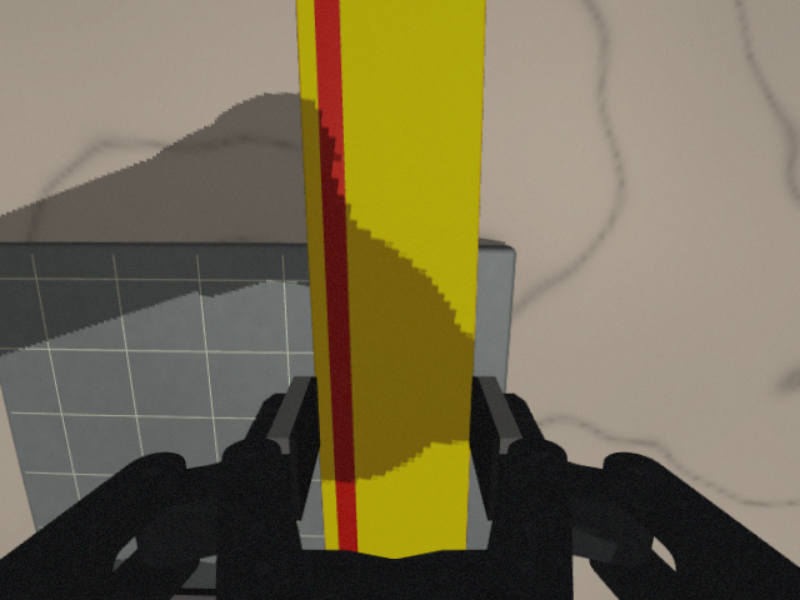

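The wrist view shows the bed's entry edge along row 243 of 600, with the far corner at (513,250) and the held strip covering the rail. I'll look at the trimmer closely in the first top image.

```bash
python3 - <<'E'
from h import *
d=np.load("w3.npz"); c=(d["K"],d["d"],d["R"],d["t"])
P=ray(c,[(8,194.5),(200,194.5),(240,194.5),(407,198),(411,202)],22); print(P)
v=P[0]-P[2]; print(np.degrees(np.arctan2(v[1],v[0])))
t=cv2.imread("pics/top0.png")[190:340,265:405]
cv2.imwrite("pics/t1.png",cv2.resize(t,(560,600),interpolation=cv2.INTER_CUBIC))
E
```

```text
[[356.76892296 117.28992741  22.        ]
 [499.50904791 139.14143661  22.        ]
 [528.01282675 143.62843737  22.        ]
 [646.56420949 160.1421048   22.        ]
 [650.04616609 157.76426851  22.        ]]
-171.25602960831176
```

View pics/t1.png

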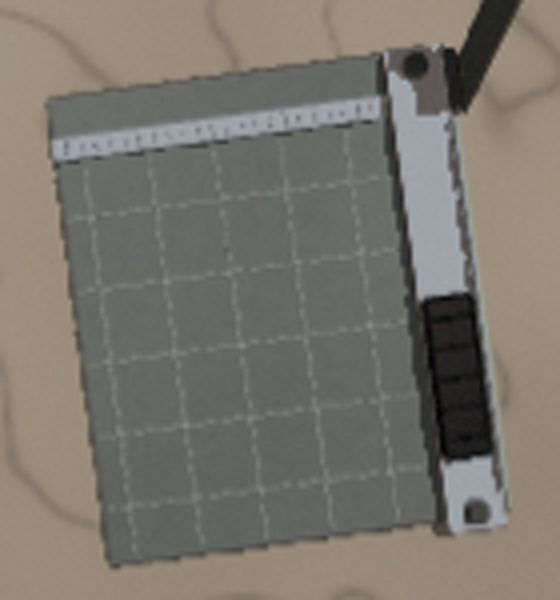

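The ruled white band is the rail. Its near face runs from crop (53,160) to (380,119), the bar is on the right, and the grip's centre is at crop (459,376).

```bash
cat >> h.py <<'E'
def edge(g,line,half=5,sgn=1):
    "subpixel strongest step along normal of a seed line ((x0,y0),(x1,y1)); sgn +1: brighter toward +normal"
    a,b=np.array(line,float); n=np.array([-(b-a)[1],(b-a)[0]])/np.linalg.norm(b-a); out=[]
    s=np.arange(-half,half+.01,.25)
    for u in np.linspace(0,1,40):
        p=(a+u*(b-a))+s[:,None]*n
        v=cv2.remap(g,p[:,0].astype(np.float32),p[:,1].astype(np.float32),cv2.INTER_LINEAR).ravel()
        dv=np.clip(sgn*np.gradient(cv2.GaussianBlur(v.reshape(-1,1),(1,5),0).ravel()),0,None)
        k=dv.argmax(); w=dv*(abs(np.arange(len(s))-k)<6); out.append(a+u*(b-a)+n*(w@s)/w.sum())
    return np.array(out)
def fit(P):
    P=P[:,:2]
    for _ in range(4):
        vx,vy,x,y=cv2.fitLine(P.astype(np.float32),cv2.DIST_HUBER,0,.01,.01).ravel(); r=(P-[x,y])@[-vy,vx]; P=P[abs(r)<max(1.,2*r.std())]
    return np.array([x,y]),np.degrees(np.arctan2(vy,vx))
E
python3 - <<'E'
from h import *
_,c=cam("top"); t=cv2.imread("pics/top0.png"); g=cv2.cvtColor(t,cv2.COLOR_BGR2GRAY).astype(np.float32)
f=lambda *q:[(265-.4+u/4,190-.4+v/4) for u,v in q]
L={"railface":(f((70,158),(370,121)),30,-1),"left":(f((60,185),(105,540)),22,-1),"front":(f((130,563),(425,525)),22,-1),"back":(f((60,97),(370,57)),22,1),"cut":(f((463,120),(508,505)),22,-1)}
for k,(l,z,s) in L.items():
    for s in (1,-1):
        o,a=fit(ray(c,edge(g,l,3,s),z)); th=np.radians(8.74); X=np.array([np.cos(th),np.sin(th)]);Y=np.array([-X[1],X[0]])
        print(k,s,o.round(1),round(a,2),"dotX %.1f dotY %.1f"%(o@X,o@Y))
gx=ray(c,f((459,376)),80)[0][:2]; print("grip",gx,gx@X,gx@Y)
E
```

```text
railface 1 [619.3  39.5] -81.49 dotX 618.1 dotY -55.1
railface -1 [626.7  19.2] -81.33 dotX 622.4 dotY -76.2
left 1 [469.3 134.5] 8.64 dotX 484.3 dotY 61.6
left -1 [470.9 129.5] 8.68 dotX 485.1 dotY 56.4
front 1 [345.4  -0.5] -81.37 dotX 341.3 dotY -53.0
front -1 [349.9   1.5] -81.62 dotX 346.1 dotY -51.7
back 1 [663.9  45.7] -81.35 dotX 663.2 dotY -55.7
back -1 [669.7  37.2] -81.27 dotX 667.6 dotY -65.0
cut 1 [ 512.6 -143.9] 8.61 dotX 484.8 dotY -220.1
cut -1 [ 531.4 -135.5] 8.21 dotX 504.6 dotY -214.7
grip [ 465.77661805 -118.88377368] 442.3035470715417 -188.2784688055899
```

servo_tool --moves "40 0 -24 0 0 0 0.011;40 0 0 50 0 0 0;40 0 0 50 0 0 0;40 0 0 50 0 0 0;40 0 0 0 0 0 0"

```text
time_s: 10.78
eef_pos: [559.1, 128.8, 48.3]
tcp_rot: [-179.5, 0.0, 98.7]
force: [0.0, -0.0, 0.5]
finger_gap: 43.0
grasp_force: 32.6
```

```bash
cat >> h.py <<'E'
th=np.radians(8.65); X=np.array([np.cos(th),np.sin(th)]);Y=np.array([-X[1],X[0]])
def tcp():
    s=env.get_state(); p=s["eef_pos"]; print("X %.1f Y %.1f Z %.1f"%(p[:2]@X,p[:2]@Y,p[2]),s["tcp_rot"].round(2),s["force"].round(1),s["time_s"])
E
python3 - <<'E'
from h import *
tcp(); im,c=cam("scene"); cv2.imwrite("pics/s3.png",cv2.resize(im[180:300,240:400],(800,600),interpolation=cv2.INTER_CUBIC)); tcp()
E
```

```text
X 572.2 Y 43.3 Z 48.3 [-1.7955e+02  2.0000e-02  9.8710e+01] [ 0.  -0.   0.5] 10.775
X 574.0 Y 43.5 Z 50.7 [-1.7983e+02 -3.0000e-02  9.8680e+01] [ 0.1  0.1 -0.2] 10.825
```

View pics/s3.png

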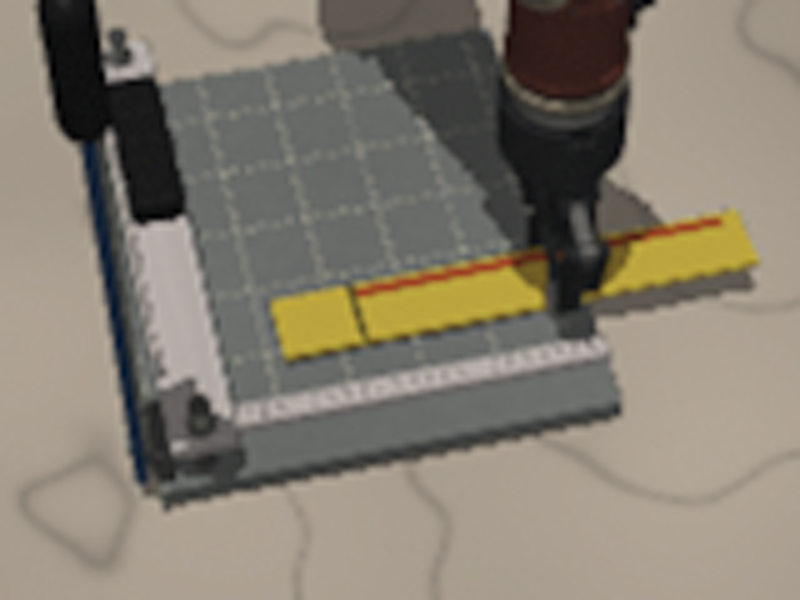

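The strip lies level over the bed with its marked end at crop (285,330) to the right of the bar and its line at (360,315). It is parallel to the rail, so it can go in under the bar.

servo_tool --moves "40 0 0 3.5 0 0 0;40 0 0 0 0 0 0;40 -20 0 0 0 0 0;40 -16 0 0 0 0 0;40 -10 0 0 0 0 0"

```text
time_s: 11.45
eef_pos: [569.3, 79.5, 47.9]
tcp_rot: [-180.0, 0.1, 98.3]
force: [0.6, -0.4, -0.1]
finger_gap: 43.4
grasp_force: 32.6
```

servo_tool --moves "40 -20 0 0 0 0 0;40 -20 0 0 0 0 0;40 -20 0 0 0 0 0;40 -20 0 0 0 0 0;40 -10 0 0 0 0 0"

```text
time_s: 12.08
eef_pos: [582.4, -8.8, 47.7]
tcp_rot: [-180.0, 0.0, 98.4]
force: [0.5, -0.2, 0.2]
finger_gap: 43.9
grasp_force: 32.6
```

```bash
python3 - <<'E'
from h import *
tcp()
im,c=cam("scene"); cv2.imwrite("pics/s4.png",cv2.resize(im[180:300,240:400],(800,600),interpolation=cv2.INTER_CUBIC)); tcp()
E
```

```text
X 574.4 Y -96.3 Z 47.7 [-1.7998e+02  5.0000e-02  9.8400e+01] [ 0.5 -0.2  0.2] 12.075
X 574.4 Y -97.4 Z 47.6 [-1.7998e+02  1.0000e-01  9.8340e+01] [ 0.3 -1.  -1. ] 12.125
```

View pics/s4.png

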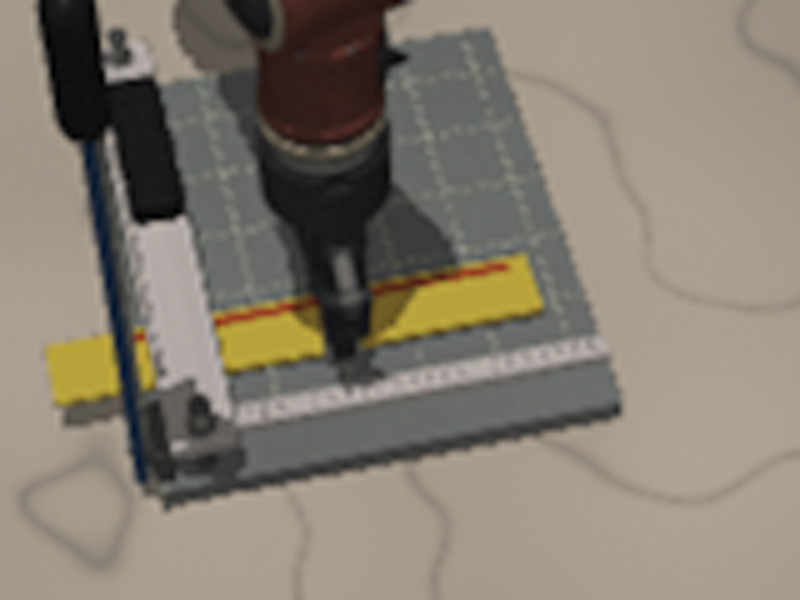

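The strip's end now sticks out under the bar and past the blade edge at (80,370), with the tail on the bed at (525,285).

servo_tool --moves "40 4 0 0 0 0 -0.005;40 0 0 1.5 0 0 0;40 0 0 1 0 0 0;40 0 0 0 0 0 0"

```text
time_s: 12.62
eef_pos: [581.5, -2.0, 45.2]
tcp_rot: [-180.0, -0.0, 98.9]
force: [-0.1, -0.4, 0.5]
finger_gap: 43.8
grasp_force: 32.6
```

servo_tool --moves "40 0 0 1 0 0 0;40 0 0 0.7 0 0 0;40 0 0 0 0 0 0"

```text
time_s: 13.0
eef_pos: [581.7, -2.4, 44.0]
tcp_rot: [180.0, 0.0, 98.8]
force: [-0.6, 0.2, 3.0]
finger_gap: 44.3
grasp_force: 32.9
```

servo_tool --moves "50 0 0 0 0 0 0;54 0 0 0 0 0 0;54 0 0 0 0 0 0;54 0 0 -20 0 0 0;54 0 0 -20 0 0 0"

```text
time_s: 13.62
eef_pos: [581.5, -2.5, 83.8]
tcp_rot: [-180.0, -0.0, 98.8]
force: [0.7, 0.5, 0.6]
finger_gap: 54.2
grasp_force: 0.0
```

servo_tool --moves "54 0 0 -40 0 0 0;54 50 0 -20 0 0 0;54 50 0 -20 0 0 0;54 50 0 0 0 0 0;54 0 0 0 0 0 0"

```text
time_s: 14.25
eef_pos: [557.0, 152.5, 164.6]
tcp_rot: [179.9, -0.3, 99.4]
force: [0.3, -0.3, -0.0]
finger_gap: 54.0
grasp_force: 0.0
```

```bash
python3 - <<'E'
from h import *
tcp()
im,c=cam("wrist"); cv2.imwrite("pics/w5.png",im); tcp()
np.savez("w5.npz",im=im,K=c[0],d=c[1],R=c[2],t=c[3])
im,c=cam("top"); cv2.imwrite("pics/t5.png",im)
cv2.imwrite("pics/m5.png",np.hstack([cv2.resize(cv2.imread("pics/w5.png"),(480,360)),cv2.resize(im[190:340,265:405],(320,360),interpolation=cv2.INTER_CUBIC)]))
E
```

```text
X 573.6 Y 67.0 Z 164.6 [179.91  -0.27  99.39] [ 0.3 -0.3 -0. ] 14.25
X 573.8 Y 62.9 Z 163.9 [ 1.7999e+02 -7.0000e-02  9.9130e+01] [-0.6 -1.  -0. ] 14.3
```

View pics/m5.png

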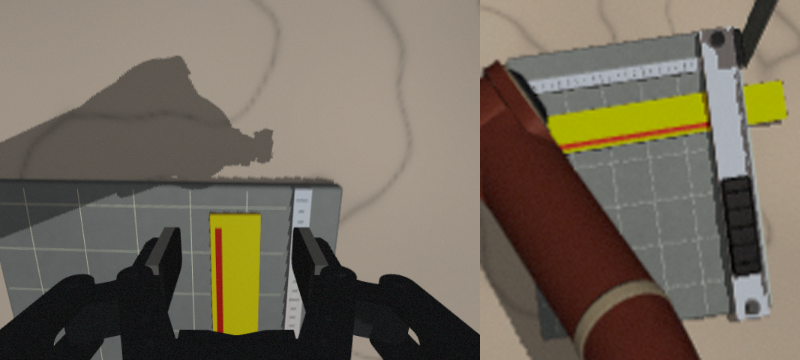

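Wrist (left): the tail end is at (235,213) on the bed with the ruled rail at (300,210). Top (right): the marked end reaches (785,100), beyond the bar. I'll measure both relative to the bed.

```bash
cat >> h.py <<'E'
def meas(im,c,top=False):
    h=cv2.cvtColor(im,cv2.COLOR_BGR2HSV); m=cv2.inRange(h,(22,120,60),(38,255,255))
    if top: m[:, :265]=0; m[:,410:]=0; m[:180]=0; m[345:]=0
    cs=[k for k in cv2.findContours(m,cv2.RETR_EXTERNAL,cv2.CHAIN_APPROX_NONE)[0] if cv2.contourArea(k)>30]
    for k in cs:
        P=ray(c,k[:,0],28)[:,:2]; x=P@X; y=P@Y
        print("blob X %.1f..%.1f Y %.1f..%.1f"%(*np.percentile(x,[1,99]),*np.percentile(y,[1,99])),end=" ")
        q=P[(y>y.max()-80)&(y<y.max()-4)] if not top else P
        o=[]
        for s in (q[(q@X)>x.max()-4],q[(q@X)<x.min()+4]):
            if len(s)>4: p,a=fit(s); o.append((round(p@X,1),round((a+180)%180-98.65,2)))
        print("far/near edge (X, yaw err)",o)
E
python3 - <<'E'
from h import *
d=np.load("w5.npz"); c=(d["K"],d["d"],d["R"],d["t"]); im=d["im"]; meas(im,c)
g=cv2.cvtColor(im,cv2.COLOR_BGR2GRAY).astype(np.float32)
for s in (1,-1):
    o,a=fit(ray(c,edge(g,((270,244),(370,245)),6,s),22)); print("bed edge",s,o@Y,a)
for s in (1,-1):
    o,a=fit(ray(c,edge(g,((391,262),(386,310)),8,s),30)); print("rail face",s,o@X,a)
im,c=cam("top"); meas(im,c,True)
E
```

```text
blob X 550.7..596.3 Y -94.4..36.1 far/near edge (X, yaw err) [(np.float64(595.4), np.float32(0.48)), (np.float64(551.1), np.float32(0.68))]
bed edge 1 58.94947107281381 8.026228
bed edge -1 62.17310741343432 8.643433
rail face 1 620.2636803013653 -80.82972
rail face -1 622.8654145036129 -81.808846
blob X 550.1..555.7 Y -168.5..1.5 far/near edge (X, yaw err) [(np.float64(553.4), np.float32(0.13)), (np.float64(552.5), np.float32(0.3))]
blob X 561.1..596.8 Y -171.1..18.7 far/near edge (X, yaw err) [(np.float64(595.3), np.float32(0.66)), (np.float64(562.9), np.float32(0.68))]
blob X 552.7..598.3 Y -264.1..-216.1 far/near edge (X, yaw err) [(np.float64(597.0), np.float32(-0.65)), (np.float64(554.0), np.float32(1.49))]
```

servo_tool --moves "0 -25 -54 0 0 0 0;0 -50 0 0 0 0 0;0 -50 0 0 0 0 0;0 -50 0 0 0 0 0;0 0 0 50 0 0 0"

```text
time_s: 15.02
eef_pos: [535.6, -44.8, 115.2]
tcp_rot: [179.5, 0.4, 98.0]
force: [0.2, -0.0, -0.7]
finger_gap: 0.0
grasp_force: 0.0
```

servo_tool --moves "0 0 0 40 0 0 0;0 0 0 20 0 0 0;0 0 0 0 0 0 0"

```text
time_s: 15.4
eef_pos: [530.8, -37.6, 51.9]
tcp_rot: [-179.7, 0.0, 98.7]
force: [0.1, -1.0, 0.5]
finger_gap: 0.3
grasp_force: 0.0
```

```bash
python3 -c "
from h import *
tcp();print(env.get_state()['finger_gap'])"
```

```text
X 519.1 Y -117.0 Z 51.9 [-1.7975e+02  2.0000e-02  9.8660e+01] [ 0.1 -1.   0.5] 15.4
0.3014706319453212
```

servo_tool --moves "0 2 0 4 0 0 0;0 0 0 1 0 0 0;0 0 0 0 0 0 0"

```text
time_s: 15.78
eef_pos: [532.2, -33.6, 49.3]
tcp_rot: [179.9, 0.0, 98.8]
force: [0.2, -0.5, 0.5]
finger_gap: -0.2
grasp_force: 0.0
```

servo_tool --moves "0 0 0 1 0 0 0;0 0 0 0 0 0 0"

```text
time_s: 16.02
eef_pos: [531.9, -33.5, 47.8]
tcp_rot: [180.0, 0.0, 98.8]
force: [-0.2, -0.6, -0.9]
finger_gap: 0.2
grasp_force: 0.0
```

servo_tool --moves "0 0 0 1 0 0 0;0 0 0 0 0 0 0"

```text
time_s: 16.27
eef_pos: [531.7, -33.5, 46.5]
tcp_rot: [-180.0, -0.0, 98.8]
force: [-0.5, 0.3, 0.6]
finger_gap: 0.1
grasp_force: 0.0
```

servo_tool --moves "0 0 0 1 0 0 0;0 0 10 0 0 0 0;0 0 10 0 0 0 0;0 0 10 0 0 0 0;0 0 6 0 0 0 0"

```text
time_s: 16.9
eef_pos: [568.3, -27.7, 45.6]
tcp_rot: [180.0, -0.0, 98.8]
force: [0.7, 0.1, -0.4]
finger_gap: -0.1
grasp_force: 0.1
```

servo_tool --moves "0 0 2 0 0 0 0;0 0 2 0 0 0 0;0 0 0 0 0 0 0"

```text
time_s: 17.27
eef_pos: [571.3, -27.4, 45.6]
tcp_rot: [-180.0, -0.0, 98.8]
force: [1.1, 0.2, -0.2]
finger_gap: 0.1
grasp_force: 0.0
```

servo_tool --moves "0 0 1.5 0 0 0 0;0 0 1.5 0 0 0 0;0 0 0 0 0 0 0"

```text
time_s: 17.65
eef_pos: [574.5, -26.9, 45.7]
tcp_rot: [180.0, -0.0, 98.8]
force: [-0.8, 0.1, 0.0]
finger_gap: 0.0
grasp_force: 0.0
```

```bash
python3 -c "
from h import *
tcp()
im,c=cam('top'); meas(im,c,True)"
```

```text
X 563.9 Y -113.0 Z 45.7 [179.98  -0.    98.82] [-0.8  0.1  0. ] 17.65
blob X 568.9..614.1 Y -97.4..35.6 far/near edge (X, yaw err) [(np.float64(612.8), np.float32(0.03)), (np.float64(570.8), np.float32(0.19))]
blob X 569.6..615.0 Y -264.1..-216.1 far/near edge (X, yaw err) [(np.float64(613.8), np.float32(1.06)), (np.float64(570.8), np.float32(1.69))]
```

servo_tool --moves "0 0 3 0 0 0 0;0 0 2 0 0 0 0;0 0 1 0 0 0 0;0 0 0 0 0 0 0"

```text
time_s: 18.2
eef_pos: [579.6, -26.0, 45.5]
tcp_rot: [-179.9, -0.0, 98.8]
force: [-2.1, -0.3, 0.6]
finger_gap: -0.0
grasp_force: 0.9
```

servo_tool --moves "0 0 1 0 0 0 0;0 0 0.5 0 0 0 0;0 0 0 0 0 0 0"

```text
time_s: 18.58
eef_pos: [579.8, -26.0, 45.3]
tcp_rot: [-179.8, 0.0, 98.8]
force: [-5.6, 0.1, 3.3]
finger_gap: -0.0
grasp_force: 2.7
```

servo_tool --moves "0 0 0.7 0 0 0 0;0 0 0 0 0 0 0"

```text
time_s: 18.82
eef_pos: [579.9, -26.0, 45.2]
tcp_rot: [-179.7, 0.0, 98.8]
force: [-6.1, -0.0, 3.1]
finger_gap: 0.3
grasp_force: 3.1
```

servo_tool --moves "0 0 0.7 0 0 0 0;0 0 0 0 0 0 0"

```text
time_s: 19.08
eef_pos: [580.0, -26.0, 45.1]
tcp_rot: [-179.6, 0.0, 98.8]
force: [-7.8, -1.1, 4.2]
finger_gap: -0.1
grasp_force: 3.5
```

servo_tool --moves "0 0 -8 0 0 0 0;0 0 -12 -10 0 0 0;0 0 0 -30 0 0 0;0 60 0 0 0 0 0;0 60 20 0 0 0 0"

```text
time_s: 19.7
eef_pos: [564.8, 92.1, 87.1]
tcp_rot: [179.8, 0.0, 98.6]
force: [0.5, -0.2, 0.2]
finger_gap: 0.1
grasp_force: 0.0
```

servo_tool --moves "0 53 28 0 0 0 0;0 0 0 0 0 0 0;0 0 0 0 0 0 0"

```text
time_s: 20.08
eef_pos: [584.3, 148.6, 86.1]
tcp_rot: [179.9, 0.0, 98.8]
force: [-0.9, -0.2, -0.4]
finger_gap: -0.1
grasp_force: 0.0
```

```bash
python3 - <<'E'
from h import *
tcp()
im,c=cam('wrist'); tcp(); cv2.imwrite("pics/w6.png",im); meas(im,c)
im,c=cam('top'); meas(im,c,True)
E
```

```text
X 600.0 Y 59.0 Z 86.1 [1.7994e+02 4.0000e-02 9.8850e+01] [-0.9 -0.2 -0.4] 20.075
X 599.7 Y 57.7 Z 85.9 [1.7998e+02 9.0000e-02 9.8740e+01] [-0.  -0.6 -0.4] 20.125
blob X 595.4..604.7 Y -32.4..-11.0 far/near edge (X, yaw err) [(np.float64(604.1), np.float32(4.69)), (np.float64(596.2), np.float32(-3.57))]
blob X 619.7..622.6 Y 24.7..36.7 far/near edge (X, yaw err) [(np.float64(621.4), np.float32(16.21)), (np.float64(621.4), np.float32(16.21))]
blob X 577.9..580.2 Y 25.9..37.4 far/near edge (X, yaw err) [(np.float64(578.4), np.float32(-7.61)), (np.float64(578.4), np.float32(-7.61))]
blob X 573.8..579.8 Y -166.8..-7.5 far/near edge (X, yaw err) [(np.float64(577.4), np.float32(-0.42)), (np.float64(576.2), np.float32(-0.55))]
blob X 584.9..620.9 Y -171.4..12.0 far/near edge (X, yaw err) [(np.float64(619.2), np.float32(-0.66)), (np.float64(586.7), np.float32(-0.79))]
blob X 571.8..617.6 Y -264.2..-216.3 far/near edge (X, yaw err) [(np.float64(615.9), np.float32(-3.19)), (np.float64(573.2), np.float32(-0.07))]
```

servo_tool --moves "0 0 -50 -60 0 0 0;0 0 -60 -54 0 0 0;0 -60 0 0 0 0 0.175;0 0 0 0 0 0 0.175;0 0 0 0 0 0 0.175"

```text
time_s: 20.8
eef_pos: [507.8, 73.2, 175.9]
tcp_rot: [179.9, 0.0, 68.1]
force: [-0.1, 0.2, -0.3]
finger_gap: 0.1
grasp_force: 0.0
```

servo_tool --moves "0 0 0 0 0 0 0.175;0 0 0 0 0 0 0.175;0 0 0 0 0 0 0.175;0 0 0 0 0 0 0.175;0 0 0 0 0 0 0.175"

```text
time_s: 21.42
eef_pos: [507.6, 74.4, 175.6]
tcp_rot: [180.0, -0.0, 18.1]
force: [-0.1, 0.8, 0.0]
finger_gap: -0.1
grasp_force: 0.0
```

servo_tool --moves "0 0 0 0 0 0 0.172;0 0 53 0 0 0 0;0 0 53 0 0 0 0;0 0 53 0 0 0 0;0 0 53 0 0 0 0"

```text
time_s: 22.05
eef_pos: [539.4, -136.5, 175.7]
tcp_rot: [180.0, -0.0, 8.6]
force: [-0.1, 0.7, -0.7]
finger_gap: 0.2
grasp_force: 0.0
```

```bash
python3 - <<'E'
from h import *
tcp(); im,c=cam('wrist'); tcp(); cv2.imwrite("pics/w7.png",im); meas(im,c); np.savez("w7.npz",im=im,K=c[0],d=c[1],R=c[2],t=c[3])
im,c=cam('top'); meas(im,c,True); cv2.imwrite("pics/t7.png",im)
s,_=cam("scene"); cv2.imwrite("pics/s7.png",s)
E
```

```text
X 512.8 Y -216.1 Z 175.7 [ 1.7997e+02 -2.0000e-02  8.5900e+00] [-0.1  0.7 -0.7] 22.05
X 511.1 Y -227.1 Z 175.8 [ 1.7944e+02 -4.0000e-02  7.8700e+00] [ 0.4 -8.   0.9] 22.1
blob X 575.1..581.4 Y -165.3..-15.6 far/near edge (X, yaw err) [(np.float64(580.7), np.float32(-0.73)), (np.float64(577.0), np.float32(-0.63))]
blob X 573.0..618.5 Y -268.0..-219.9 far/near edge (X, yaw err) [(np.float64(617.7), np.float32(-0.88)), (np.float64(573.5), np.float32(-0.38))]
blob X 585.3..622.1 Y -165.6..-17.7 far/near edge (X, yaw err) [(np.float64(621.5), np.float32(-0.94)), (np.float64(587.4), np.float32(-1.31))]
blob X 574.2..620.8 Y -170.5..35.2 far/near edge (X, yaw err) [(np.float64(619.2), np.float32(-0.57)), (np.float64(576.2), np.float32(-0.51))]
blob X 571.8..617.6 Y -264.2..-216.3 far/near edge (X, yaw err) [(np.float64(615.9), np.float32(-3.19)), (np.float64(573.1), np.float32(-0.55))]
```

```bash
python3 - <<'E'
from h import *
tcp(); im,c=cam('wrist'); tcp(); meas(im,c); np.savez("w7.npz",im=im,K=c[0],d=c[1],R=c[2],t=c[3])
w=cv2.resize(im,(480,360)); s=cv2.imread("pics/s7.png"); t=cv2.imread("pics/t7.png")
A=np.hstack([w,cv2.resize(t[190:270,340:410],(315,360),interpolation=cv2.INTER_CUBIC)])
B=np.hstack([cv2.resize(s[225:285,240:320],(320,240),interpolation=cv2.INTER_CUBIC),cv2.resize(im[100:280,200:556],(475,240),interpolation=cv2.INTER_CUBIC)])
cv2.imwrite("pics/m7.png",np.vstack([A,B]))
E
```

```text
X 511.8 Y -219.0 Z 175.5 [1.7984e+02 3.0000e-02 8.1300e+00] [-0.4  0.7 -0.2] 22.2
X 512.5 Y -215.6 Z 175.4 [1.7998e+02 3.0000e-02 8.4100e+00] [ 1.2  1.  -0.1] 22.25
blob X 575.2..581.7 Y -161.7..-19.8 far/near edge (X, yaw err) [(np.float64(580.8), np.float32(-1.06)), (np.float64(576.8), np.float32(-0.8))]
blob X 574.4..578.6 Y -212.5..-207.5 far/near edge (X, yaw err) [(np.float64(577.0), np.float32(-87.27)), (np.float64(576.0), np.float32(-93.23))]
blob X 573.4..618.5 Y -263.3..-213.8 far/near edge (X, yaw err) [(np.float64(617.9), np.float32(-1.35)), (np.float64(573.5), np.float32(-0.45))]
blob X 580.1..618.6 Y -213.2..-207.3 far/near edge (X, yaw err) [(np.float64(617.0), np.float32(-77.14)), (np.float64(581.7), np.float32(81.32))]
blob X 586.0..622.2 Y -162.0..-22.0 far/near edge (X, yaw err) [(np.float64(621.4), np.float32(-1.08)), (np.float64(587.4), np.float32(-1.05))]
```

View pics/m7.png

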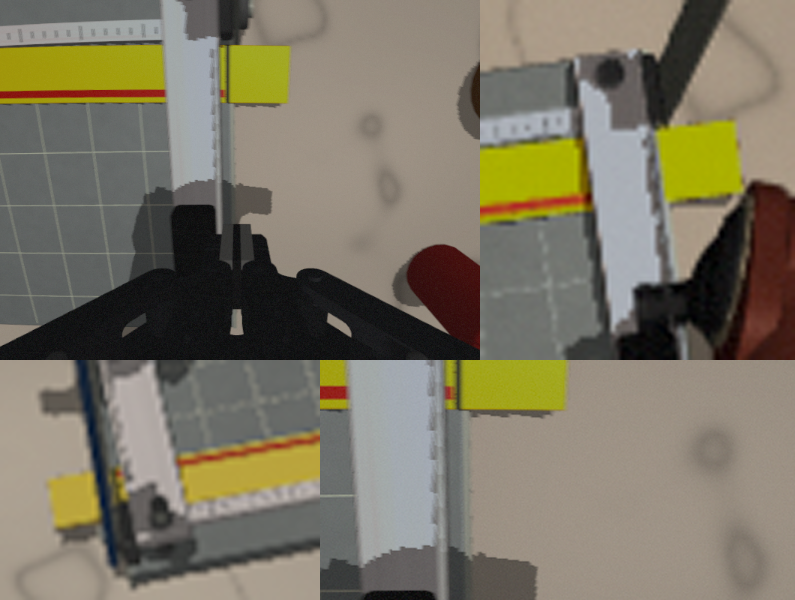

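The wrist tile shows the black line at (229,75), just left of the bed's right edge at about (234,140). The gap between strip and rail widens toward the blade end, so the strip is yawed by about 0.7°. I'll measure the mark against the cutting edge next, then push again.

```bash
python3 - <<'E'
from h import *
d=np.load("w7.npz"); c=(d["K"],d["d"],d["R"],d["t"]); im=d["im"]; g=cv2.cvtColor(im,cv2.COLOR_BGR2GRAY).astype(np.float32)
for r0,r1,z in ((85,115,28),(165,195,22),(215,240,22)):
    for u in range(286,322,2): 
        p=ray(c,[(u,(r0+r1)/2)],z)[0,:2]; print("%d:%.1f:%d"%(u,p@Y,g[r0:r1,u].mean()),end=" ")
    print()
E
```

```text
286:-203.2:144 288:-204.4:148 290:-205.6:129 292:-206.8:122 294:-208.0:125 296:-209.2:146 298:-210.4:146 300:-211.6:122 302:-212.8:82 304:-214.1:74 306:-215.3:120 308:-216.5:144 310:-217.7:148 312:-218.9:149 314:-220.1:148 316:-221.3:149 318:-222.5:149 320:-223.7:148 
286:-201.4:134 288:-202.7:142 290:-204.0:146 292:-205.3:126 294:-206.6:102 296:-207.9:96 298:-209.2:108 300:-210.5:106 302:-211.8:106 304:-213.1:109 306:-214.4:118 308:-215.7:134 310:-217.0:135 312:-218.3:137 314:-219.6:142 316:-220.9:145 318:-222.2:145 320:-223.5:145 
286:-200.5:135 288:-201.8:132 290:-203.1:148 292:-204.5:140 294:-205.8:115 296:-207.2:89 298:-208.5:100 300:-209.8:104 302:-211.2:105 304:-212.5:104 306:-213.9:114 308:-215.2:124 310:-216.5:131 312:-217.9:129 314:-219.2:137 316:-220.5:144 318:-221.9:145 320:-223.2:144
```

servo_tool --moves "0 0 -55 0 0 0 -0.1745;0 0 0 0 0 0 -0.1745;0 0 0 0 0 0 -0.1745;0 0 0 0 0 0 -0.1745;0 0 0 0 0 0 -0.1745"

```text
time_s: 22.88
eef_pos: [531.2, -77.2, 175.7]
tcp_rot: [-180.0, -0.0, 59.2]
force: [-0.5, -0.7, -0.0]
finger_gap: -0.1
grasp_force: 0.0
```

servo_tool --moves "0 0 0 0 0 0 -0.1745;0 0 0 0 0 0 -0.1745;0 0 0 0 0 0 -0.1745;0 0 0 0 0 0 -0.1745;0 55 0 0 0 0 0"

```text
time_s: 23.5
eef_pos: [523.5, -28.6, 175.0]
tcp_rot: [-180.0, 0.1, 98.2]
force: [0.9, 1.4, -0.2]
finger_gap: 0.2
grasp_force: 0.0
```

servo_tool --moves "0 55 0 0 0 0 0;0 55 0 0 0 0 0;0 53 50 0 0 0 0;0 0 37 0 0 0 0;0 0 0 0 0 0 0"

```text
time_s: 24.12
eef_pos: [579.9, 143.4, 175.4]
tcp_rot: [179.9, -0.1, 98.8]
force: [-1.2, -0.8, -0.3]
finger_gap: -0.0
grasp_force: 0.0
```

```bash
python3 - <<'E'
from h import *
cam('top'); tcp(); im,c=cam('wrist'); tcp(); meas(im,c)
E
```

```text
X 593.1 Y 53.8 Z 175.1 [-1.7995e+02 -2.0000e-02  9.8820e+01] [-1.6 -0.3 -0.7] 24.175
X 592.2 Y 53.3 Z 175.1 [-179.89   -0.     98.8 ] [-0.1  0.1 -0.7] 24.225
blob X 586.0..600.0 Y -118.3..-86.2 far/near edge (X, yaw err) [(np.float64(598.5), np.float32(5.4)), (np.float64(587.1), np.float32(-4.34))]
blob X 577.1..622.1 Y -9.1..36.6 far/near edge (X, yaw err) [(np.float64(621.6), np.float32(-0.53)), (np.float64(577.8), np.float32(-0.79))]
```

servo_tool --moves "0 5 6 50 0 0 0;0 0 0 50 0 0 0;0 0 0 25 0 0 0;0 0 0 4 0 0 0;0 0 0 0 0 0 0"

```text
time_s: 24.85
eef_pos: [583.9, 147.4, 47.5]
tcp_rot: [180.0, -0.0, 98.7]
force: [0.4, -0.3, -0.1]
finger_gap: 0.1
grasp_force: 0.0
```

servo_tool --moves "0 -3 0 0 0 0 0;0 -3 0 0 0 0 0;0 0 0 0 0 0 0;0 0 0 0 0 0 0"

```text
time_s: 25.35
eef_pos: [584.9, 141.3, 46.7]
tcp_rot: [180.0, -0.0, 98.7]
force: [0.2, 0.8, 0.3]
finger_gap: 0.1
grasp_force: 0.0
```

```bash
python3 - <<'E'
from h import *
tcp(); im,c=cam('top'); meas(im,c,True); tcp()
E
```

```text
X 599.5 Y 51.7 Z 46.7 [ 1.7998e+02 -1.0000e-02  9.8730e+01] [0.2 0.8 0.3] 25.35
blob X 573.8..579.7 Y -166.8..-15.9 far/near edge (X, yaw err) [(np.float64(577.4), np.float32(-0.61)), (np.float64(576.1), np.float32(-0.58))]
blob X 584.9..620.8 Y -171.2..3.9 far/near edge (X, yaw err) [(np.float64(619.1), np.float32(-0.59)), (np.float64(586.7), np.float32(-0.78))]
blob X 571.8..617.6 Y -264.6..-216.3 far/near edge (X, yaw err) [(np.float64(615.9), np.float32(-3.19)), (np.float64(573.2), np.float32(-0.07))]
X 599.5 Y 51.8 Z 46.6 [ 1.7999e+02 -1.0000e-02  9.8740e+01] [ 0.3 -0.5  0.6] 25.4
```

servo_tool --moves "0 0 0 0.8 0 0 0;0 -3 0 0 0 0 0;0 -3 0 0 0 0 0;0 -2 0 0 0 0 0;0 0 0 0 0 0 0"

```text
time_s: 26.02
eef_pos: [586.1, 133.0, 45.6]
tcp_rot: [-180.0, 0.0, 98.7]
force: [0.0, -0.5, -0.8]
finger_gap: -0.2
grasp_force: 0.0
```

```bash
python3 - <<'E'
from h import *
tcp(); im,c=cam('top'); meas(im,c,True); tcp()
E
```

```text
X 599.5 Y 43.4 Z 45.6 [-1.800e+02  1.000e-02  9.871e+01] [ 0.  -0.5 -0.8] 26.025
blob X 573.9..579.7 Y -166.8..-26.7 far/near edge (X, yaw err) [(np.float64(577.2), np.float32(-0.31)), (np.float64(576.1), np.float32(-0.58))]
blob X 584.8..620.8 Y -171.2..-6.9 far/near edge (X, yaw err) [(np.float64(619.2), np.float32(-0.77)), (np.float64(586.7), np.float32(-0.81))]
blob X 571.7..617.3 Y -268.9..-218.2 far/near edge (X, yaw err) [(np.float64(615.8), np.float32(-2.85)), (np.float64(572.9), np.float32(-0.15))]
X 599.5 Y 43.6 Z 45.7 [180.     0.    98.73] [ 0.7  0.6 -0.4] 26.075
```

servo_tool --moves "0 5 0 0 0 0 0;0 0 0 -45 0 0 0;0 0 -52 0 0 0 0;0 -60 0 0 0 0 0;0 -60 0 0 0 0 0"

```text
time_s: 26.7
eef_pos: [552.0, 12.3, 91.2]
tcp_rot: [179.9, -0.0, 99.0]
force: [0.9, 0.4, 0.1]
finger_gap: 0.3
grasp_force: 0.0
```

servo_tool --moves "0 -60 0 0 0 0 0;0 -14 0 0 0 0 0;0 0 0 0 0 0 0;0 0 0 25 0 0 0;0 0 0 18 0 0 0"

```text
time_s: 27.32
eef_pos: [563.2, -58.1, 47.1]
tcp_rot: [180.0, -0.1, 99.0]
force: [0.5, 0.6, -0.2]
finger_gap: 0.2
grasp_force: 0.0
```

servo_tool --moves "0 0 0 1 0 0 0;0 0 5 0 0 0 0;0 0 5 0 0 0 0;0 0 5 0 0 0 0;0 0 3 0 0 0 0"

```text
time_s: 27.95
eef_pos: [581.9, -58.6, 47.0]
tcp_rot: [179.9, 0.0, 98.7]
force: [0.7, 0.8, -0.1]
finger_gap: -0.1
grasp_force: 0.0
```

```bash
python3 - <<'E'
from h import *
tcp(); im,c=cam('top'); meas(im,c,True); tcp()
E
```

```text
X 566.5 Y -145.4 Z 47.0 [179.94   0.    98.72] [ 0.7  0.8 -0.1] 27.95
blob X 574.8..620.9 Y -135.4..31.0 far/near edge (X, yaw err) [(np.float64(619.4), np.float32(-0.73)), (np.float64(577.0), np.float32(-0.27))]
blob X 571.8..617.1 Y -268.6..-227.9 far/near edge (X, yaw err) [(np.float64(615.7), np.float32(-1.91)), (np.float64(572.8), np.float32(0.97))]
X 566.7 Y -145.3 Z 46.9 [ 1.7992e+02 -1.0000e-02  9.8730e+01] [-0.5  0.8 -0.3] 28.0
```

servo_tool --moves "0 0 0 1.2 0 0 0;0 0 1 0 0 0 0;0 0 1 0 0 0 0;0 0 1 0 0 0 0;0 0 0 0 0 0 0"

```text
time_s: 28.62
eef_pos: [583.8, -58.2, 45.4]
tcp_rot: [-179.9, 0.0, 98.7]
force: [0.2, 0.4, 0.4]
finger_gap: -0.2
grasp_force: 0.4
```

servo_tool --moves "0 0 1 0 0 0 0;0 0 0 0 0 0 0"

```text
time_s: 28.88
eef_pos: [584.0, -58.1, 45.3]
tcp_rot: [-179.9, 0.0, 98.7]
force: [-2.8, -0.7, 1.5]
finger_gap: 0.1
grasp_force: 1.6
```

servo_tool --moves "0 0 1 0 0 0 0;0 0 0 0 0 0 0"

```text
time_s: 29.12
eef_pos: [584.2, -58.1, 45.1]
tcp_rot: [-179.7, 0.0, 98.7]
force: [-5.1, 0.2, 3.9]
finger_gap: -0.0
grasp_force: 2.6
```

```bash
python3 - <<'E'
from h import *
tcp(); im,c=cam('top'); meas(im,c,True); tcp()
E
```

```text
X 568.8 Y -145.3 Z 45.1 [-1.7974e+02  1.0000e-02  9.8730e+01] [-5.1  0.2  3.9] 29.125
blob X 575.0..620.9 Y -116.6..31.0 far/near edge (X, yaw err) [(np.float64(619.5), np.float32(-0.7)), (np.float64(577.3), np.float32(-0.29))]
blob X 572.1..617.4 Y -268.9..-230.7 far/near edge (X, yaw err) [(np.float64(615.9), np.float32(-0.31)), (np.float64(573.2), np.float32(2.33))]
X 568.9 Y -145.3 Z 45.1 [-1.7975e+02  1.0000e-02  9.8730e+01] [-5.3 -1.1  2.9] 29.175
```

```bash
python3 - <<'E'
from h import *
d=np.load("w7.npz"); c=(d["K"],d["d"],d["R"],d["t"]); im=d["im"]; g=cv2.cvtColor(im,cv2.COLOR_BGR2GRAY).astype(np.float32)
for u in (20,70,120,170,205,325,360):
    print("u",u,"strip rows/gray:",[(r,int(g[r,u]),*[int(v) for v in im[r,u]]) for r in range(36,72,3)])
for u in (20,70,120,170,205):
    h=cv2.cvtColor(im,cv2.COLOR_BGR2HSV); r=np.where(cv2.inRange(h,(22,120,60),(38,255,255))[:,u])[0].min()
    b=np.where(g[20:r,u]>150)[0].max()+20
    p=ray(c,[(u,b+.5)],30)[0,:2]; q=ray(c,[(u,r-.5)],28)[0,:2]; print(u,b,r,"rail X %.1f Y %.1f strip X %.1f gap %.1f"%(p@X,p@Y,q@X,p@X-q@X))
E
```

```text
u 20 strip rows/gray: [(36, 157, 156, 155, 160), (39, 157, 154, 156, 159), (42, 156, 153, 154, 162), (45, 158, 157, 158, 160), (48, 157, 156, 156, 160), (51, 160, 157, 159, 162), (54, 154, 151, 152, 160), (57, 157, 157, 156, 160), (60, 88, 86, 88, 90), (63, 99, 39, 102, 116), (66, 139, 12, 153, 161), (69, 137, 10, 150, 159)]
u 70 strip rows/gray: [(36, 159, 160, 159, 160), (39, 159, 159, 158, 162), (42, 163, 162, 163, 163), (45, 160, 159, 161, 160), (48, 160, 158, 159, 162), (51, 155, 152, 153, 159), (54, 160, 158, 159, 162), (57, 136, 133, 135, 139), (60, 57, 57, 58, 55), (63, 142, 14, 158, 161), (66, 141, 13, 156, 161), (69, 139, 10, 153, 160)]
u 120 strip rows/gray: [(36, 165, 164, 167, 161), (39, 160, 159, 160, 159), (42, 164, 165, 166, 160), (45, 164, 163, 165, 163), (48, 161, 160, 162, 160), (51, 160, 157, 159, 163), (54, 165, 164, 165, 164), (57, 54, 51, 54, 55), (60, 94, 61, 95, 105), (63, 144, 18, 160, 162), (66, 142, 14, 158, 160), (69, 142, 13, 157, 162)]
u 170 strip rows/gray: [(36, 165, 165, 167, 161), (39, 163, 166, 164, 159), (42, 162, 163, 164, 159), (45, 165, 168, 16
[... 750 characters left out ...]
), (60, 135, 48, 140, 157), (63, 148, 28, 166, 160), (66, 153, 38, 170, 163), (69, 150, 29, 167, 162)]
u 360 strip rows/gray: [(36, 140, 126, 138, 148), (39, 136, 122, 134, 145), (42, 134, 119, 132, 143), (45, 132, 117, 130, 140), (48, 130, 115, 130, 137), (51, 126, 113, 125, 134), (54, 124, 112, 122, 133), (57, 123, 109, 121, 131), (60, 117, 71, 117, 133), (63, 151, 34, 169, 161), (66, 148, 29, 165, 160), (69, 152, 39, 169, 163)]
20 59 63 rail X 623.6 Y -42.6 strip X 622.1 gap 1.4
70 56 62 rail X 623.8 Y -74.4 strip X 621.3 gap 2.5
120 54 61 rail X 623.8 Y -105.3 strip X 620.7 gap 3.1
170 53 60 rail X 623.4 Y -135.5 strip X 620.3 gap 3.1
205 52 60 rail X 623.4 Y -156.3 strip X 619.8 gap 3.6
```

servo_tool --moves "0 0 -3 0 0 0 0;0 0 0 -2.2 0 0 0;0 0 0 0 0 0 0;0 0 1 0 0 0 0;0 0 0 0 0 0 0"

```text
time_s: 29.8
eef_pos: [584.0, -58.1, 47.5]
tcp_rot: [-180.0, -0.0, 98.7]
force: [-2.3, 0.0, -0.1]
finger_gap: -0.2
grasp_force: 0.8
```

servo_tool --moves "0 0 1 0 0 0 0;0 0 0 0 0 0 0"

```text
time_s: 30.05
eef_pos: [584.2, -58.1, 47.3]
tcp_rot: [-179.9, -0.0, 98.7]
force: [-3.4, -1.1, -1.0]
finger_gap: -0.2
grasp_force: 1.7
```

servo_tool --moves "0 0 1 0 0 0 0;0 0 0 0 0 0 0"

```text
time_s: 30.3
eef_pos: [584.3, -58.1, 47.0]
tcp_rot: [-179.8, 0.0, 98.7]
force: [-6.2, -0.7, 0.0]
finger_gap: 0.2
grasp_force: 2.6
```

```bash
python3 - <<'E'
from h import *
tcp(); im,c=cam('top'); meas(im,c,True); tcp()
E
```

```text
X 568.9 Y -145.3 Z 47.0 [-179.75    0.     98.73] [-6.2 -0.7  0. ] 30.3
blob X 575.2..620.9 Y -116.6..31.0 far/near edge (X, yaw err) [(np.float64(619.5), np.float32(-0.69)), (np.float64(577.3), np.float32(-0.26))]
blob X 572.4..617.5 Y -268.9..-231.9 far/near edge (X, yaw err) [(np.float64(616.4), np.float32(1.21)), (np.float64(573.4), np.float32(1.47))]
X 568.9 Y -145.3 Z 47.1 [-179.76    0.     98.73] [-5.7 -0.3  0.5] 30.35
```

```bash
python3 - <<'E'
from h import *
d=np.load("w7.npz"); c=(d["K"],d["d"],d["R"],d["t"]); im=d["im"]; g=cv2.cvtColor(im,cv2.COLOR_BGR2GRAY).astype(int)
print("     ",list(range(284,392,4)))
for r in range(30,70,2):
    p=ray(c,[(310,r)],28)[0,:2]; print(r,"%.0f"%(p@X),[int(v) for v in g[r,284:392:4]],im[r,312])
a=cv2.imread("pics/top0.png");b,_=cam("top")
dd=cv2.absdiff(a,b).max(2)[120:240,365:420]; print("blade diff",(dd>40).sum(), [ (int(y)+120,int(x)+365) for y,x in np.argwhere(dd>40)[:60:4]])
E
```

```text
[284, 288, 292, 296, 300, 304, 308, 312, 316, 320, 324, 328, 332, 336, 340, 344, 348, 352, 356, 360, 364, 368, 372, 376, 380, 384, 388]
30 635 [99, 90, 58, 45, 43, 40, 36, 38, 44, 42, 41, 47, 109, 130, 123, 119, 131, 135, 137, 139, 143, 143, 143, 143, 145, 144, 140] [35 39 37]
32 634 [95, 88, 56, 41, 36, 37, 38, 39, 41, 43, 39, 37, 108, 133, 126, 120, 126, 131, 135, 140, 143, 141, 141, 143, 145, 140, 142] [35 40 39]
34 633 [96, 88, 54, 41, 43, 38, 32, 44, 42, 43, 33, 39, 114, 134, 127, 126, 126, 131, 135, 139, 138, 142, 142, 143, 142, 143, 143] [44 44 44]
36 632 [93, 92, 59, 41, 41, 43, 31, 38, 46, 36, 34, 41, 114, 133, 129, 126, 124, 130, 133, 140, 138, 141, 143, 141, 142, 141, 141] [36 38 38]
38 631 [97, 90, 61, 36, 37, 39, 29, 37, 49, 40, 31, 75, 126, 135, 128, 122, 123, 130, 133, 134, 139, 139, 139, 140, 141, 139, 141] [36 37 37]
40 630 [97, 88, 55, 38, 36, 39, 32, 48, 50, 75, 84, 130, 139, 137, 133, 127, 122, 124, 130, 135, 137, 138, 141, 140, 142, 140, 142] [45 48 50]
42 628 [96, 93, 57, 33, 31, 40, 26, 48, 47, 74, 87, 137, 141, 137, 134, 126, 122, 125, 129, 134, 138, 138, 138,
[... 1464 characters left out ...]
0, 153, 150, 148, 137] [ 36 170 163]
64 616 [167, 147, 117, 151, 122, 76, 142, 150, 151, 153, 150, 149, 152, 153, 149, 153, 150, 150, 154, 153, 152, 151, 153, 155, 153, 148, 136] [ 30 168 160]
66 615 [131, 141, 116, 150, 127, 76, 146, 150, 153, 152, 150, 151, 151, 150, 151, 150, 153, 150, 153, 148, 150, 151, 151, 152, 152, 151, 136] [ 28 168 161]
68 614 [129, 137, 117, 149, 125, 75, 141, 149, 149, 153, 153, 151, 151, 153, 151, 149, 151, 149, 151, 150, 152, 151, 154, 154, 151, 149, 137] [ 23 168 160]
blade diff 798 [(210, 375), (211, 376), (212, 373), (213, 370), (213, 374), (214, 368), (214, 372), (214, 376), (215, 368), (215, 372), (215, 376), (216, 367), (216, 371), (216, 375), (216, 382)]
```

```bash
python3 - <<'E'
from h import *
def ctr(im,z,top):
    g=cv2.cvtColor(im,cv2.COLOR_BGR2GRAY); r=g[z[1]:z[3],z[0]:z[2]]; m=(r<45).astype(np.uint8); ys,xs=np.where(m); return xs.mean()+z[0],ys.mean()+z[1],m.sum()
s,_=cam("scene"); t,_=cam("top")
for n,z in (("scene",(244,170,266,212)),("top",(388,138,415,180))):
    a=cv2.imread("pics/scene0.png" if n=="scene" else "pics/top0.png"); b=s if n=="scene" else t
    print(n,ctr(a,z,0),ctr(b,z,0), (cv2.absdiff(a,b).max(2)[z[1]:z[3],z[0]:z[2]]>40).sum())
    if n=="scene": print(ctr(cv2.imread("pics/s7.png"),z,0))
    else: print(ctr(cv2.imread("pics/t7.png"),z,0),ctr(cv2.imread("pics/t5.png"),z,0))
_,c=cam("top"); print("blade low px", )
a=cv2.imread("pics/top0.png"); g=cv2.cvtColor(a,cv2.COLOR_BGR2GRAY)
for v in range(200,222): 
    p=ray(c,[(379,v)],28)[0,:2]; print(v,"%.0f"%(p@X),[int(q) for q in g[v,370:390]])
E
```

```text
scene (np.float64(255.888), np.float64(193.456), np.uint64(375)) (np.float64(256.3206106870229), np.float64(192.57760814249363), np.uint64(393)) 35
(np.float64(255.2570281124498), np.float64(188.77777777777777), np.uint64(747))
top (np.float64(399.4331395348837), np.float64(160.90697674418604), np.uint64(344)) (np.float64(399.49560117302053), np.float64(160.7624633431085), np.uint64(341)) 0
(np.float64(399.4736842105263), np.float64(160.80409356725147), np.uint64(342)) (np.float64(399.44897959183675), np.float64(160.8542274052478), np.uint64(343))
blade low px
200 667 [143, 145, 147, 148, 147, 140, 145, 148, 146, 147, 143, 62, 36, 37, 38, 36, 38, 38, 36, 48]
201 664 [105, 129, 140, 158, 156, 88, 141, 139, 139, 144, 112, 38, 37, 35, 37, 34, 36, 36, 38, 61]
202 661 [88, 88, 88, 153, 91, 73, 37, 30, 57, 141, 61, 34, 37, 37, 37, 35, 35, 36, 47, 100]
203 659 [43, 83, 88, 88, 86, 62, 32, 32, 30, 81, 36, 37, 36, 35, 37, 36, 34, 40, 61, 144]
204 656 [31, 56, 87, 89, 89, 72, 30, 28, 27, 27, 37, 35, 38, 33, 38, 37, 35, 46, 101, 143]
205 653 [31, 34, 82, 92, 87, 93, 35, 32, 30, 29, 36, 37, 31, 
[... 892 characters left out ...]
, 92, 90, 89, 45, 30, 29, 29, 36, 52, 139, 137, 134, 126, 121, 117, 121]
216 623 [88, 89, 90, 88, 91, 90, 89, 55, 27, 43, 32, 38, 101, 140, 138, 137, 130, 126, 122, 116]
217 621 [90, 91, 92, 90, 88, 108, 107, 88, 48, 67, 60, 53, 141, 143, 137, 136, 132, 126, 121, 118]
218 618 [106, 106, 108, 107, 108, 160, 162, 126, 80, 86, 123, 107, 142, 143, 139, 138, 132, 130, 125, 121]
219 615 [163, 162, 163, 163, 163, 162, 163, 122, 129, 148, 145, 144, 143, 142, 139, 139, 131, 132, 126, 126]
220 612 [163, 161, 163, 162, 164, 164, 152, 95, 124, 147, 146, 145, 145, 143, 142, 140, 133, 132, 128, 126]
221 610 [162, 162, 163, 162, 162, 163, 99, 104, 110, 147, 144, 145, 143, 143, 142, 138, 135, 134, 131, 130]
```

servo_tool --moves "0 0 1 0 0 0 0;0 0 1 0 0 0 0;0 0 0 0 0 0 0"

```text
time_s: 30.92
eef_pos: [584.5, -58.1, 46.5]
tcp_rot: [-179.5, 0.0, 98.7]
force: [-7.8, -0.4, -0.2]
finger_gap: -0.4
grasp_force: 3.6
```

```bash
cat >> h.py <<'E'
def handle(t):
    z=(388,138,415,180); r=cv2.cvtColor(t,cv2.COLOR_BGR2GRAY)[z[1]:z[3],z[0]:z[2]]; ys,xs=np.where(r<45); print("handle",xs.mean()+z[0],ys.mean()+z[1])
E
python3 - <<'E'
from h import *
tcp(); im,c=cam('top'); meas(im,c,True); handle(im); tcp()
for z in (400,425): print(ray(c,[(399.43,160.9)],z)[0,:2]@X)
print("hinge bolt/pivot approx", ray(c,[(380,208)],45)[0,:2]@X)
E
```

```text
X 569.1 Y -145.3 Z 46.5 [-1.7951e+02  1.0000e-02  9.8720e+01] [-7.8 -0.4 -0.2] 30.925
blob X 575.2..620.9 Y -116.6..31.0 far/near edge (X, yaw err) [(np.float64(619.5), np.float32(-0.69)), (np.float64(577.4), np.float32(-0.26))]
blob X 572.4..617.5 Y -268.9..-231.9 far/near edge (X, yaw err) [(np.float64(616.4), np.float32(1.21)), (np.float64(573.4), np.float32(1.47))]
handle 399.4707602339181 160.83333333333334
X 569.1 Y -145.4 Z 46.5 [-1.7951e+02  1.0000e-02  9.8720e+01] [-8.1 -1.2  0.2] 30.975
709.1053664432525
705.2173125125255
hinge bolt/pivot approx 643.2962914520829
```

servo_tool --moves "0 0 -10 0 0 0 0;0 0 -10 0 0 0 0;0 0 0 -60 0 0 0;0 20 -42 -60 0 0 0;0 0 0 -8 0 0 0.1745"

```text
time_s: 31.6
eef_pos: [532.1, -48.0, 169.1]
tcp_rot: [179.6, -0.0, 88.6]
force: [0.0, -1.0, -0.5]
finger_gap: -0.3
grasp_force: 0.0
```

servo_tool --moves "0 0 0 0 0 0 0.1745;0 0 0 0 0 0 0.1745;0 0 0 0 0 0 0.1745;0 0 0 0 0 0 0.1745;0 0 0 0 0 0 0.1745"

```text
time_s: 32.22
eef_pos: [532.5, -49.3, 165.8]
tcp_rot: [179.9, -0.2, 38.5]
force: [-0.7, -0.3, -0.6]
finger_gap: 0.4
grasp_force: 0.0
```

servo_tool --moves "0 0 0 0 0 0 0.1745;0 0 0 0 0 0 0.1745;0 0 0 0 0 0 0.1745;0 0 45 0 0 0 0;0 0 46 0 0 0 0"

```text
time_s: 32.85
eef_pos: [546.9, -139.4, 165.9]
tcp_rot: [179.9, -0.2, 9.0]
force: [0.2, -0.4, -0.5]
finger_gap: 0.1
grasp_force: 0.0
```

servo_tool --moves "0 0 0 0 0 0 0;0 0 0 0 0 0 0;0 0 0 0 0 0 0"

```text
time_s: 33.22
eef_pos: [545.8, -137.5, 165.3]
tcp_rot: [-179.9, -0.1, 8.9]
force: [0.1, 0.2, 0.3]
finger_gap: -0.3
grasp_force: 0.0
```

```bash
cat > chk.py <<'E'
from h import *
tcp(); im,c=cam('wrist'); tcp(); meas(im,c); np.savez("w8.npz",im=im,K=c[0],d=c[1],R=c[2],t=c[3]); cv2.imwrite("pics/w8.png",im)
g=cv2.cvtColor(im,cv2.COLOR_BGR2GRAY).astype(np.float32); h=cv2.cvtColor(im,cv2.COLOR_BGR2HSV)
px=lambda x,y,z:proj(c,[*(x*X+y*Y),z])[0]
for x in (608,600,592): # along strip at mark: brightness versus Y
    ys=np.arange(-228,-206,.5); q=np.array([px(x,y,28) for y in ys],np.float32); v=cv2.remap(g,q[:,0],q[:,1],cv2.INTER_LINEAR).ravel()
    k=ys>-225; w=np.clip(115-v,0,None)*(ys<-210); print("mark Y",round((w@ys)/max(w.sum(),1e-6),2))
for x in (560,550,540,530):
    ys=np.arange(-228,-206,1.); q=np.array([px(x,y,22) for y in ys],np.float32); print(x,[(int(y),int(a)) for y,a in zip(ys,cv2.remap(g,q[:,0],q[:,1],cv2.INTER_LINEAR).ravel())])
im,c=cam('top'); meas(im,c,True); handle(im)
E
python3 chk.py
```

```text
X 518.9 Y -218.0 Z 165.3 [-1.7994e+02 -6.0000e-02  8.9200e+00] [0.1 0.2 0.3] 33.225
X 518.8 Y -218.1 Z 165.3 [-1.7995e+02 -5.0000e-02  8.9200e+00] [ 0.5 -0.3 -0.6] 33.275
blob X 575.0..581.5 Y -163.5..-23.4 far/near edge (X, yaw err) [(np.float64(580.4), np.float32(-0.83)), (np.float64(576.9), np.float32(-0.79))]
blob X 572.9..618.5 Y -268.8..-219.9 far/near edge (X, yaw err) [(np.float64(617.7), np.float32(-1.19)), (np.float64(573.3), np.float32(-1.36))]
blob X 573.8..618.5 Y -217.5..-209.2 far/near edge (X, yaw err) [(np.float64(617.6), np.float32(-42.6)), (np.float64(574.8), np.float32(45.71))]
blob X 585.5..622.1 Y -163.6..-25.5 far/near edge (X, yaw err) [(np.float64(621.2), np.float32(-1.49)), (np.float64(587.7), np.float32(-1.0))]
mark Y -218.67
mark Y -218.76
mark Y -218.6
560 [(-228, 143), (-227, 142), (-226, 141), (-225, 142), (-224, 142), (-223, 145), (-222, 143), (-221, 142), (-220, 140), (-219, 135), (-218, 135), (-217, 130), (-216, 138), (-215, 107), (-214, 104), (-213, 105), (-212, 104), (-211, 106), (-210, 106), (-209, 94), (-208, 79), (-207, 125)]
550 [(-228, 141), (
[... 478 characters left out ...]
04), (-212, 104), (-211, 106), (-210, 104), (-209, 97), (-208, 72), (-207, 119)]
530 [(-228, 145), (-227, 146), (-226, 145), (-225, 144), (-224, 143), (-223, 143), (-222, 143), (-221, 143), (-220, 140), (-219, 132), (-218, 132), (-217, 133), (-216, 132), (-215, 111), (-214, 105), (-213, 106), (-212, 106), (-211, 106), (-210, 102), (-209, 95), (-208, 74), (-207, 121)]
blob X 574.3..620.8 Y -170.9..31.0 far/near edge (X, yaw err) [(np.float64(619.3), np.float32(-0.67)), (np.float64(576.2), np.float32(-0.52))]
blob X 572.4..617.1 Y -268.5..-218.1 far/near edge (X, yaw err) [(np.float64(615.7), np.float32(-2.85)), (np.float64(573.3), np.float32(2.16))]
handle 399.44897959183675 160.8542274052478
```

```bash
python3 - <<'E'
from h import *
d=np.load("w8.npz"); c=(d["K"],d["d"],d["R"],d["t"]); im=d["im"]
print("cam",(-c[2].T@c[3])[:2]@X,(-c[2].T@c[3])[:2]@Y,(-c[2].T@c[3])[2])
ys=np.arange(-206,-236,-2.)
print("      ",[int(y) for y in ys])
for x in np.arange(612,644,1.5):
    q=proj(c,[[*(x*X+y*Y),28] for y in ys]).astype(np.float32); v=cv2.remap(im,q[:,0],q[:,1],cv2.INTER_NEAREST)[:,0]
    print("%.1f"%x,["%d/%d/%d"%tuple(p) for p in v])
E
```

```text
cam 590.8229648558702 -218.70161196183608 286.1890311593875
       [-206, -208, -210, -212, -214, -216, -218, -220, -222, -224, -226, -228, -230, -232, -234]
612.0 ['152/146/143', '68/69/72', '31/165/161', '26/162/157', '31/165/162', '33/165/161', '49/49/51', '48/48/47', '32/166/162', '29/164/159', '23/163/159', '26/164/160', '33/166/161', '27/165/160', '33/168/161']
613.5 ['150/145/143', '67/69/69', '29/163/161', '25/162/159', '32/165/159', '23/164/160', '46/46/49', '50/50/50', '29/164/159', '27/165/159', '28/166/160', '34/167/161', '34/167/162', '36/168/162', '33/165/161']
615.0 ['173/164/159', '67/67/68', '29/165/162', '27/162/158', '26/165/160', '36/167/161', '46/70/70', '49/49/52', '29/165/159', '29/166/160', '33/166/160', '34/166/161', '25/164/158', '24/165/160', '33/167/161']
616.5 ['175/165/160', '65/66/69', '23/164/158', '23/163/159', '28/165/160', '26/165/160', '42/62/62', '51/50/52', '32/166/160', '25/164/158', '29/166/161', '20/163/158', '28/164/160', '29/167/161', '29/168/160']
618.0 ['175/166/159', '66/63/69', '10/85/104', '18/137/142', '14/131/133', '18/132/134', '41/5
[... 2741 characters left out ...]
44', '38/35/34', '41/43/41', '37/37/36', '35/34/36', '44/46/45', '43/47/49', '47/47/45', '51/52/53', '52/53/52', '43/45/46', '55/57/57']
640.5 ['94/95/99', '74/77/80', '37/38/38', '43/42/41', '35/38/35', '36/36/37', '35/35/37', '32/31/31', '44/47/47', '38/45/44', '43/48/48', '55/54/55', '53/54/56', '50/48/47', '76/81/81']
642.0 ['96/95/99', '80/83/83', '39/37/38', '39/35/37', '39/40/42', '42/41/39', '36/37/36', '39/37/41', '41/41/42', '42/43/45', '44/46/44', '56/54/54', '55/56/58', '55/51/54', '92/99/99']
643.5 ['92/94/96', '79/77/80', '42/42/43', '37/35/37', '33/34/36', '29/28/31', '35/34/30', '35/37/36', '46/50/46', '44/49/48', '46/48/47', '59/60/60', '62/62/61', '58/61/61', '104/112/112']
```

servo_tool --moves "0 -38 -14 0 0 0 0;0 -39 -15 0 0 0 0;0 0 0 0 0 0 0;0 0 0 30 0 0 0;0 0 0 18 0 0 0"

```text
time_s: 33.95
eef_pos: [466.2, -122.1, 116.5]
tcp_rot: [180.0, -0.1, 8.8]
force: [0.0, -0.4, 0.2]
finger_gap: 0.4
grasp_force: 0.0
```

servo_tool --moves "0 0 0 4 0 0 0;0 0 0 0 0 0 0;0 0 0 0 0 0 0"

```text
time_s: 34.33
eef_pos: [465.8, -122.5, 113.8]
tcp_rot: [180.0, -0.1, 8.8]
force: [-0.0, 0.4, 0.4]
finger_gap: -0.2
grasp_force: 0.0
```

```bash
python3 - <<'E'
from h import *
tcp()
im,c=cam('wrist'); cv2.imwrite("pics/w9.png",im)
g=cv2.cvtColor(im,cv2.COLOR_BGR2GRAY).astype(np.float32)
# far end of black grip along X at z=80, bar sides
for y in (-183,-189,-195):
    xs=np.arange(450,540,3.); q=proj(c,[[*(x*X+y*Y),80] for x in xs]).astype(np.float32); print(y,[(int(a),int(b)) for a,b in zip(xs,cv2.remap(g,q[:,0],q[:,1],cv2.INTER_LINEAR).ravel())])
ys=np.arange(-225,-155,2.); q=proj(c,[[*(475*X+y*Y),80] for y in ys]).astype(np.float32); print([(int(a),int(b)) for a,b in zip(ys,cv2.remap(g,q[:,0],q[:,1],cv2.INTER_LINEAR).ravel())])
E
```

```text
X 442.1 Y -191.2 Z 113.8 [ 1.7997e+02 -1.1000e-01  8.7700e+00] [-0.   0.4  0.4] 34.325
-183 [(450, 16), (453, 17), (456, 21), (459, 29), (462, 30), (465, 34), (468, 34), (471, 34), (474, 34), (477, 34), (480, 37), (483, 32), (486, 39), (489, 38), (492, 40), (495, 27), (498, 25), (501, 184), (504, 183), (507, 184), (510, 185), (513, 185), (516, 184), (519, 185), (522, 185), (525, 183), (528, 183), (531, 184), (534, 183), (537, 183)]
-189 [(450, 17), (453, 17), (456, 25), (459, 34), (462, 32), (465, 36), (468, 38), (471, 37), (474, 38), (477, 39), (480, 36), (483, 29), (486, 40), (489, 39), (492, 42), (495, 27), (498, 20), (501, 188), (504, 187), (507, 190), (510, 186), (513, 187), (516, 187), (519, 188), (522, 188), (525, 187), (528, 189), (531, 188), (534, 188), (537, 188)]
-195 [(450, 22), (453, 21), (456, 33), (459, 36), (462, 32), (465, 38), (468, 40), (471, 36), (474, 40), (477, 41), (480, 43), (483, 34), (486, 42), (489, 43), (492, 45), (495, 32), (498, 23), (501, 186), (504, 186), (507, 186), (510, 187), (513, 187), (516, 185), (519, 186), (522, 186), (525, 185), (528, 185), (531, 185), (534, 185), (537, 185)]
[(-225, 166), (-223, 166), (-221, 167), (-219, 165), (-217, 164), (-215, 162), (-213, 160), (-211, 159), (-209, 171), (-207, 139), (-205, 110), (-203, 27), (-201, 31), (-199, 39), (-197, 38), (-195, 41), (-193, 39), (-191, 40), (-189, 39), (-187, 39), (-185, 37), (-183, 37), (-181, 37), (-179, 33), (-177, 38), (-175, 34), (-173, 23), (-171, 100), (-169, 111), (-167, 112), (-165, 113), (-163, 113), (-161, 114), (-159, 112), (-157, 114)]
```

servo_tool --moves "0 1 -4 3 0 0 0;0 0 0 3 0 0 0;0 0 0 2 0 0 0;0 0 0 0 0 0 0"

```text
time_s: 34.88
eef_pos: [465.2, -118.4, 104.8]
tcp_rot: [-180.0, 0.0, 8.8]
force: [0.5, 0.5, -0.1]
finger_gap: 0.0
grasp_force: 0.0
```

servo_tool --moves "0 0 0 2 0 0 0;0 0 0 0 0 0 0;0 0 0 0 0 0 0"

```text
time_s: 35.25
eef_pos: [465.4, -118.4, 103.1]
tcp_rot: [-180.0, -0.0, 8.8]
force: [-0.7, -0.1, -0.7]
finger_gap: 0.1
grasp_force: 0.0
```

servo_tool --moves "0 0 0 3 0 0 0;0 0 0 0 0 0 0;0 0 0 0 0 0 0"

```text
time_s: 35.62
eef_pos: [465.7, -118.5, 100.2]
tcp_rot: [180.0, -0.0, 8.8]
force: [0.1, -0.3, 2.7]
finger_gap: -0.3
grasp_force: 1.1
```

servo_tool --moves "0 0 0 2 0 0 0;0 0 0 2 0 0 0;0 0 0 1 0 0 0;0 0 0 0 0 0 0"

```text
time_s: 36.12
eef_pos: [465.6, -118.4, 95.1]
tcp_rot: [180.0, -0.0, 8.8]
force: [0.8, -0.2, 4.1]
finger_gap: 0.0
grasp_force: 1.8
```

servo_tool --moves "0 0 0 1.5 0 0 0;0 0 0 1.5 0 0 0;0 0 0 0 0 0 0;0 0 0 0 0 0 0"

```text
time_s: 36.62
eef_pos: [465.6, -118.5, 92.5]
tcp_rot: [180.0, -0.0, 8.8]
force: [-0.6, 0.9, 7.1]
finger_gap: 0.0
grasp_force: 3.9
```

servo_tool --moves "0 0 0 1.5 0 0 0;0 0 0 0 0 0 0;0 0 0 0 0 0 0"

```text
time_s: 37.0
eef_pos: [465.6, -118.5, 91.3]
tcp_rot: [180.0, -0.0, 8.8]
force: [-0.9, 0.9, 10.8]
finger_gap: -0.3
grasp_force: 5.1
```

servo_tool --moves "0 0 0 1.2 0 0 0;0 0 0 1.1 0 0 0;0 0 0 0 0 0 0;0 0 0 0 0 0 0"

```text
time_s: 37.5
eef_pos: [465.6, -118.5, 89.5]
tcp_rot: [180.0, -0.1, 8.8]
force: [-1.0, -0.3, 13.0]
finger_gap: -0.1
grasp_force: 7.0
```

```bash
python3 - <<'E'
from h import *
F=[]
for _ in range(6): im,c=cam('top'); F.append(env.get_state()["force"][2])
print(np.mean(F),F); tcp(); meas(im,c,True); handle(im)
im,c=cam('wrist'); meas(im,c)
E
```

```text
14.009598354503405 [np.float64(14.483739657415853), np.float64(14.223328689948795), np.float64(13.970999383122303), np.float64(14.758898089405681), np.float64(13.407786963764712), np.float64(13.212837343363097)]
X 442.5 Y -187.1 Z 89.5 [ 1.7997e+02 -6.0000e-02  8.7600e+00] [-1.2 -0.3 13.2] 37.8
blob X 574.2..620.8 Y -169.7..31.0 far/near edge (X, yaw err) [(np.float64(619.3), np.float32(-0.6)), (np.float64(576.2), np.float32(-0.58))]
blob X 571.7..617.1 Y -268.5..-214.1 far/near edge (X, yaw err) [(np.float64(615.7), np.float32(-0.79)), (np.float64(572.9), np.float32(-0.15))]
handle 399.44897959183675 160.8542274052478
```

servo_tool --moves "0 0 0 0.6 0 0 0;0 0 0 0 0 0 0;0 0 0 0 0 0 0"

```text
time_s: 38.22
eef_pos: [465.6, -118.5, 89.0]
tcp_rot: [180.0, -0.1, 8.8]
force: [-2.0, -0.2, 15.9]
finger_gap: 0.0
grasp_force: 7.5
```

```bash
python3 - <<'E'
from h import *
F=[]
for _ in range(8): im,c=cam('top'); F.append(env.get_state()["force"][2])
print(np.mean(F)); tcp(); meas(im,c,True); handle(im)
if 14.2<np.mean(F)<16.3: print(env.hand_in())
E
```

```text
14.81558382837585
X 442.5 Y -187.2 Z 89.0 [ 1.7997e+02 -6.0000e-02  8.7500e+00] [-1.8  0.  14.6] 38.625
blob X 574.3..620.8 Y -169.5..30.9 far/near edge (X, yaw err) [(np.float64(619.3), np.float32(-0.6)), (np.float64(576.2), np.float32(-0.53))]
blob X 571.8..617.4 Y -268.5..-214.0 far/near edge (X, yaw err) [(np.float64(615.9), np.float32(-2.15)), (np.float64(573.0), np.float32(-0.54))]
handle 399.44897959183675 160.8542274052478
the job is handed in; nothing more can be done
None
```

Handed in, but the strip is not fully flush: its tail touches the rail, while the marked end sits about 3–4 mm off it (roughly 0.7°) because something near the raised blade's foot blocked it and I would not push the blade; the black line is within about 1 mm of the cutting edge, the bar is held down with about 15 N of push (about 10 N of clamping), and the blade arm has not moved.

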